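# Stand plates up against the weld fence and yoke them

### The job

Stand every steel plate up on its short end, flat against the front of the fixture's fence (push it against the fence so that it tips up on its edge). Take a yoke off its peg for each plate and set it fully down over the plate's top edge and the fence together, about the middle of the plate. When all the plates are held like that, throw the toggle lever fully over, away from the robot, and leave the other things on the bench alone.

Things in the scene. Friction and masses are not known exactly. Their poses are not given: they have to be found in the camera images.
- fence: Fixed fence of the weld fixture: a straight aluminium wall 380 mm long, 52 mm high, 8 mm thick. Origin on the bench at the foot of the middle of its front face (towards the robot). x: level, at right angles to the face, away from the robot (wall from x = 0 to 8 mm); y: along the wall (-190 to 190 mm); z: up. Behind it only a 6 mm foot flange and ribs up to 26 mm high.
- plate0 (a point): Centre of a loose steel plate, 90 x 50 x 10 mm, 0.2 to 0.45 kg, with two dark holes on its long middle line; starts lying flat on the bench in front of the fence, length roughly towards it. x: along its 90 mm length, y: along its 50 mm width, z: through its thickness. Both ends and both faces are alike. Two or three plates are present; an absent one reads None.
- plate1 (a point): Centre of a loose steel plate, 90 x 50 x 10 mm, 0.2 to 0.45 kg, with two dark holes on its long middle line; starts lying flat on the bench in front of the fence, length roughly towards it. x: along its 90 mm length, y: along its 50 mm width, z: through its thickness. Both ends and both faces are alike. Two or three plates are present; an absent one reads None.
- plate2 (a point): Centre of a loose steel plate, 90 x 50 x 10 mm, 0.2 to 0.45 kg, with two dark holes on its long middle line; starts lying flat on the bench in front of the fence, length roughly towards it. x: along its 90 mm length, y: along its 50 mm width, z: through its thickness. Both ends and both faces are alike. Two or three plates are present; an absent one reads None.
- yoke0 (a point): Centre of a grey yoke, 108 mm tall, 0.14 kg, always there. Below: an inverted U, legs 4 mm thick, 44 mm along y, 55 mm deep, gap between them 26 mm along x; its 5 mm roof lies 1 to 6 mm above this point. Above: a loop handle, 44 mm over its outsides along y (grip there), 12 mm along x, top 54 mm above this point; its opening, 32 mm along y, is 6 to 46 mm above this point. z up.
- yoke1 (a point): Centre of a second yoke, like yoke0 in all. At the start each yoke hangs by the top bar of its loop on one peg of the rack, the peg passing through the loop along the yoke's x, this point 42 mm below the peg's axis, up to 10 mm either way along the peg. Set on a plate and the fence, this point is 89 mm above the bench.
- yoke2 (a point): Centre of a third yoke, like yoke0 in all.
- peg0 (a point): A peg of the fixed rack, 8 mm thick, level, axis 160 mm above the bench; this point is where a yoke hangs. x: along the peg, towards the rack's cross bar, which begins 55 mm farther and rises 8 mm above the axis; the peg ends 88 mm from the bar, 33 mm along -x from here, in a tip turned up to 16 mm above the axis. Pegs are 100 mm apart along y.
- peg1 (a point): A peg of the fixed rack, 8 mm thick, level, axis 160 mm above the bench; this point is where a yoke hangs. x: along the peg, towards the rack's cross bar, which begins 55 mm farther and rises 8 mm above the axis; the peg ends 88 mm from the bar, 33 mm along -x from here, in a tip turned up to 16 mm above the axis. Pegs are 100 mm apart along y.
- peg2 (a point): A peg of the fixed rack, 8 mm thick, level, axis 160 mm above the bench; this point is where a yoke hangs. x: along the peg, towards the rack's cross bar, which begins 55 mm farther and rises 8 mm above the axis; the peg ends 88 mm from the bar, 33 mm along -x from here, in a tip turned up to 16 mm above the axis. Pegs are 100 mm apart along y.
- lever (a joint): Black toggle lever on a blue block: 0 leaning towards the robot, 1.0 rad fully over, leaning away from the robot. It swings with light friction and stays where it is left.
- lever_tip (a point): Centre of the ball (26 mm across) at the tip of the toggle lever, 80 mm from its pivot, which is 22 mm above the bench; 92 mm high at either end of the swing. It swings in a vertical plane along world x, from about 38 mm short of the upright (robot side) to 38 mm beyond it.
- wrench: Bystander, loose: open-end wrench. To be left alone.
- screwdriver: Bystander, loose: screwdriver. To be left alone.
- electrode: Bystander, loose: copper electrode, a rod 22 mm thick and 45 mm tall, upright. To be left alone.
- cup: Bystander, loose: grey parts cup, 64 mm wide and 50 mm tall. To be left alone.
- collar: Bystander, loose: brass ring, 50 mm wide, 18 mm tall. To be left alone.
- tip: Bystander, loose: copper cap, 26 mm wide and 30 mm tall. To be left alone.
Mind the look-alikes: they are no part of the job. Leave any brown or yellow look-alike of the part that bears plate0 alone.

How it is judged:
By the outcome, as a careful person would: the job done as asked, in the order asked, and still so for the second after the job is handed in, with the robot touching nothing.
Of plate0_body, plate1_body, plate2_body only 2 to 3 are there at a start; the rules pass over those that are not, and their reading is None.
At some moment in a run one of plate0_body, plate1_body, plate2_body may be knocked a few centimetres aside while the robot is not near it.
It also fails if it takes over 210 s, if anything falls off the work surface, if the arm or the gripper's body presses on something with over 40 N, if the wrist force passes 120 N, or if a joint passes its speed limit or range.

### The arm

A 6-joint arm with a two-finger parallel gripper is mounted at the origin on the work surface. World frame = base frame: x ahead of the robot, y to its left, z up, the work surface at z = 0. Lengths are in mm, angles in rad, forces in N, time in s.
With the tool pointing down it reaches from about 350 to 925 mm from the base axis. Payload 6.4 kg.
Tool frame: the origin (TCP) lies midway between the tips of the shut fingers; the grasp point (between the pads) lies 19 mm behind it; z points along the fingers, y is the line along which they close (so a half turn about z gives the same grasp; the last joint's range is limited). The gripper opens to 85 mm and grips with 20 to 120 N. Pads are 22 mm wide; open, the fingers measure 114 mm over their backs; the gripper's body (76 mm by 85 mm) begins 54 mm behind the grasp point. The pads swing forward as they close: fully open they stand 13 mm farther back than shut.
Start: joints at [1.022, 0.245, 1.558, -0, 1.339, -0.174], TCP at [237.954, 604.89, 231.29] pointing down, gripper open.
Joint ranges: [-3.13, 3.13], [-1.02, 2.26], [0.13, 2.54], [-0.95, 4.09], [0.21, 2.88], [-2.74, 2.74]. Speed limits (rad/s): [2.57, 2.57, 3.14, 3.14, 3.14, 3.14].

### API

Orientations are given as a unit quaternion [x, y, z, w].
In Python, from station import status, get_image, job_done, outline_of gives the robot as it stands.
- The arm moves only by the tool play_rows, never from a script. Its argument "deltas" is a list of rows, each a list of 7 numbers: the shift along the tool's x, y, z in mm, then the turn, a rotation vector about the tool's x, y, z in rad, then the opening, from 0 (shut) to 1 (fully open). A call has 1 to 12 rows; each row shifts and turns the commanded pose from where the row before left it, along the tool's axes as they then stand; what a row does not reach is not made up. A row lasts 1/8 s, in which the tool goes at most 62.5 mm and 10.7 degrees, less where a joint would pass 70% of its speed; a pose out of reach is approached as far as the arm can. A call is refused whole if a number of a shift passes 62.5 or a number of a turn 0.188, either way. A call with a gripper value outside its range is refused whole. The fingers move at their own pace and stop on an object; the grip force is fixed at half the most. Time passes only in rows, so rows that do not move let the fingers close. It gives the time, the measured TCP pose, the force, the opening and the grip force at its end, in the units of the state.
- status.get_state(): the state, without advancing time (a new reading comes with each control period).
- get_image(name): name is "scene" or "side" or "wrist"; returns a dict with "color" (400x640x3 uint8, red, green, blue), "intrinsics" (3x3 intrinsics, pixels), "R" (3x3) and "t" (3): a world point X has camera coordinates R X + t. Camera axes: x right, y down, z forward; pixel columns grow to the right and rows downward; lengths in mm; the calibration is good to about 2 mm. A picture is of the moment at which its call begins. There is no depth.
- job_done(): hands the job in; it is judged then, once.
Trained networks look in a picture, given as the dict that the camera call returned (one of the last four; its "shot" number tells which), for a name from the list of things; names that differ only in an ending like _2 or _b are one class to them, and where a whole thing is asked for, a point or a joint stands for the part that bears it (a point fixed in the world has none). Each returns a list of dicts, best first, with "score" (0 to 1); they miss things now and then, are a little off and sometimes report something else, mostly with a low value. They report only what shows in the picture. A call takes as long as a camera call. They do not tell look-alikes from the thing itself.
- outline_of(thing, picture): "mask" (400x640 bool, what is visible of it) and "centre" ([column, row] in pixels, amid what is visible of it).
The state is a dict: "time": time; "joint_pos": joint angles; "qd": joint speeds; "tau": joint torques, N m; "position": TCP position; "ee_rot": TCP orientation; "contact_force": force on the tool from outside, world axes, zero at the start; "torque": the same for the moment, N m; "gripper_width": opening from 0.0 (shut) to 1.0 (fully open); "grasp_force": force on a finger pad.
Only numpy, scipy, OpenCV 4.12 (cv2) and the standard library are available. Lean on these libraries where they do the work, as an engineer would, in place of code of your own. Each camera call takes 0.05 s, during which the arm holds its last target. There are 200 camera calls.

## Working session

There is one attempt and no reset: what is moved stays moved. The work goes in short steps, Python scripts to look and compute and a tool call to move; the robot and the scene stay as the last step left them, time stands still between calls to the robot, and variables do not carry over. Pictures are saved under pics/ and viewed, at most 14 in all, crops included, and the job is handed in when it is done.

Besides the shell and the picture viewer there is one more tool, called as name(argument=value, ...) on one line, values as JSON. play_rows: Moves the arm, as the interface text tells. Its arguments: {"type":"object","properties":{"deltas":{"type":"array"}},"required":["deltas"]}

```bash
mkdir -p pics; ls; cat > h.py <<'E'
import numpy as np, cv2
from station import status, get_image, job_done, outline_of
def save(p,n,crop=None,s=1):
    im=p["color"][:,:,::-1]
    if crop: a,b,c,d=crop; im=im[b:d,a:c]
    cv2.imwrite("pics/"+n,cv2.resize(im,None,fx=s,fy=s,interpolation=cv2.INTER_CUBIC))
def proj(p,X):
    c=np.array(p["R"])@np.array(X,float)+np.array(p["t"]); u=np.array(p["intrinsics"])@c; return u[:2]/u[2]
def ray(p,uv):
    d=np.linalg.inv(p["intrinsics"])@np.array([uv[0],uv[1],1.]); R=np.array(p["R"]); return -R.T@np.array(p["t"]), R.T@d
def atz(p,uv,z):
    o,d=ray(p,uv); return o+d*(z-o[2])/d[2]
def tri(obs):
    A=np.zeros((3,3));b=np.zeros(3)
    for p,uv in obs:
        o,d=ray(p,uv); d=d/np.linalg.norm(d); M=np.eye(3)-np.outer(d,d); A+=M;b+=M@o
    return np.linalg.solve(A,b)
E
python3 - <<'E'
from h import *
np.set_printoptions(precision=1,suppress=True)
S=status.get_state(); print(S)
for n in ["scene","side","wrist"]:
    p=get_image(n); save(p,n+"0.png"); print(n,"cam at",-np.array(p["R"]).T@p["t"])
    for t in ["fence","plate0","yoke0","lever","lever_tip","peg0","wrench","screwdriver","electrode","cup","collar","tip"]:
        try:
            for o in outline_of(t,p)[:5]: print(t,round(o["score"],2),np.array(o["centre"]),o["mask"].sum())
        except Exception as e: print(t,e)
E
```

```text
pics
{'time': 0.0, 'joint_pos': array([ 1. ,  0.2,  1.6, -0. ,  1.3, -0.2]), 'qd': array([ 0., -0.,  0., -0., -0., -0.]), 'tau': array([  0. , -43. , -32.6,  -0. ,   0. ,   0. ]), 'position': array([237.6, 604.4, 230.2]), 'ee_rot': array([ 0.2,  1. , -0. , -0. ]), 'contact_force': array([ 0.9, -0.4,  0.2]), 'torque': array([ 0., -0., -0.]), 'grasp_force': 0.0, 'gripper_width': 1.0015591762223837}
scene cam at [1528.8  153.7 1048.4]
fence 0.78 [360.7 285. ] 5397
plate0 0.89 [347.6 231.4] 460
plate0 0.72 [402.5 235.1] 382
plate0 0.63 [386.8 202.5] 344
plate0 0.53 [247.2 172. ] 334
plate0 0.43 [203.8 197. ] 333
yoke0 0.92 [204.  196.9] 395
yoke0 0.78 [246.9 198.4] 342
yoke0 0.77 [176.9 188.6] 395
yoke0 0.26 [436.8 211.7] 452
lever_tip 0.51 [461.7 231.9] 149
peg0 0.73 [197.4 236.7] 4661
wrench 0.64 [320.3 207.5] 250
wrench 0.33 [198.4 236.7] 4608
wrench 0.2 [175.3 184. ] 356
screwdriver 0.48 [227.8 188.4] 84
electrode 0.56 [256.4 208.2] 102
cup 0.96 [434.4 209.9] 428
collar 0.67 [236.4 289.5] 307
side cam at [ 139.6 -552.1  852. ]
fence 0.71 [344.4 173.7] 2167
fence 0.38 [393.4 280.6] 590
plate0 0.95 [268.2 171.9] 349
plate0 0.9 [290.  344.5] 944
plate0 0.89 [326.  238.7] 571
plate0 0.69 [296.5 201.3] 386
plate0 0.67 [232.8 198.8] 436
yoke0 0.93 [412.5 319.8] 667
yoke0 0.59 [371.5 243.2] 541
yoke0 0.56 [395.4 276.8] 616
yoke0 0.46 [335.4 276.8] 119
lever 0.71 [335.6 278.9] 103
lever 0.65 [249.7 124.2] 101
lever_tip 0.71 [421.1 291.1] 5222
lever_tip 0.46 [253.4 122.6] 67
peg0 0.57 [420.  289.7] 5196
wrench 0.57 [278.3 235.3] 390
wrench 0.57 [327.4 317.8] 460
screwdriver 0.62 [327.4 317.1] 490
cup 0.54 [229.5 155.6] 387
collar 0.73 [420.9 222.3] 226
tip 0.52 [377.3 172.3] 68
wrist cam at [165.3 632.9 372.9]
plate0 0.55 [ 47.9 323.3] 1900
plate0 0.53 [135.3 396.8] 135
wrench 0.78 [  7.3 376.4] 371
cup 0.43 [135.5 394. ] 154
collar 0.58 [  7.9 375.5] 359
```

View pics/scene0.png

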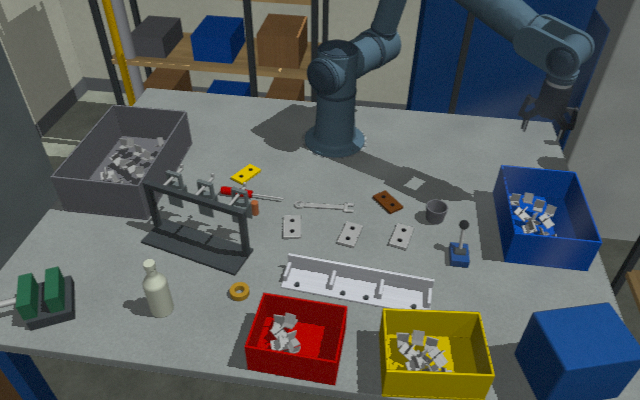

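View pics/side0.png

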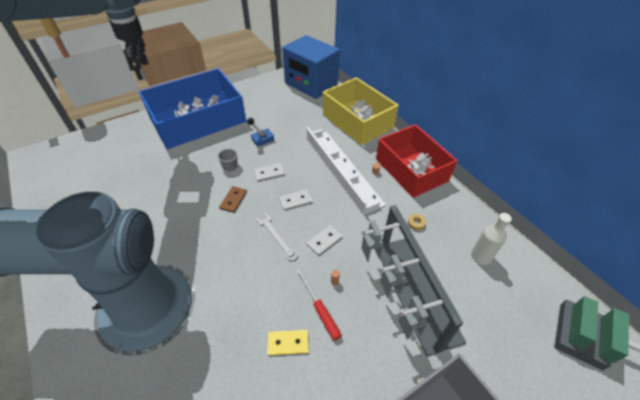

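Grey plates show in scene at about (291,226), (349,234) and (401,236). The brown (387,202) and yellow (245,173) ones are look-alikes, so I will leave those. Next I'll enlarge the work area.

```bash
python3 - <<'E'
from h import *
p=get_image("side"); save(p,"side1.png",(220,110,480,360),3.0)if 0 else save(p,"side1.png",(220,110,470,355),2.4)
p=get_image("scene"); save(p,"scene1.png",(135,160,480,320),2.3)
E
```

```text
(no output)
```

View pics/side1.png

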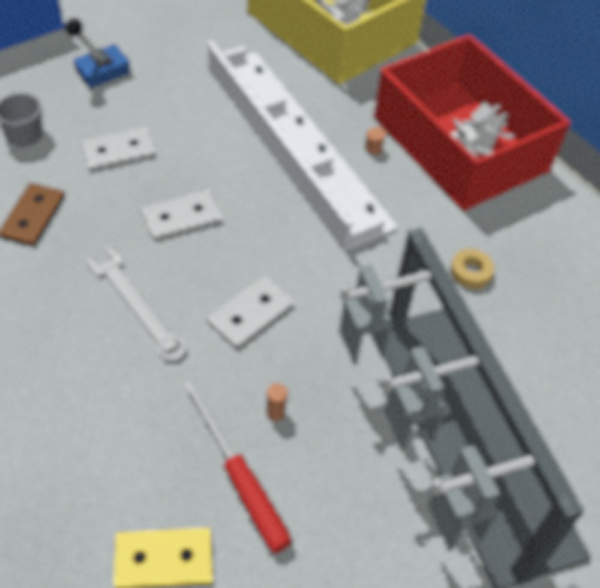

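View pics/scene1.png

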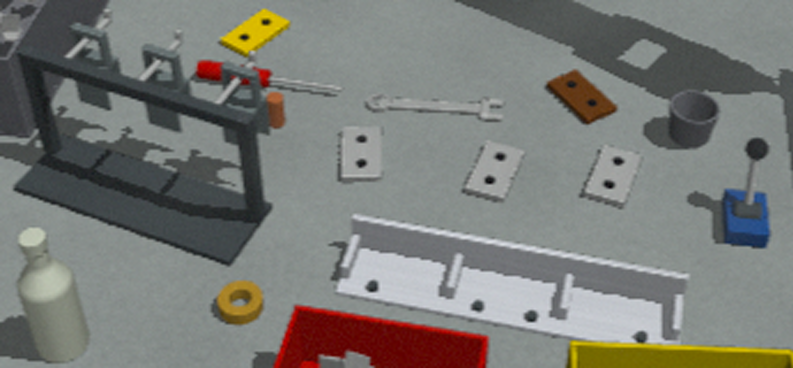

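```bash
python3 - <<'E'
from h import *
np.set_printoptions(precision=1,suppress=True)
si=get_image("side"); sc=get_image("scene")
s1=lambda a:np.array(a)/2.4+[220,110]; c1=lambda a:np.array(a)/2.3+[135,160]
print("fence top ends: side",atz(si,s1((208,42)),52),atz(si,s1((350,240)),52)," scene",atz(sc,c1((687,274)),52),atz(sc,c1((352,216)),52))
for a,b in [((347,293),(428,275)),((388,381),(478,361)),((440,487),(533,462))]: print("peg side tip/bar",atz(si,s1(a),160+8),atz(si,s1(b),160))
for a,b in [((255,60),(220,103)),((180,38),(143,78)),((105,18),(67,53))]: print("peg scene",atz(sc,c1(a),168),atz(sc,c1(b),168))
for n,p in (("side",si),("scene",sc)):
    for o in outline_of("plate0",p)[:7]:
        ys,xs=np.nonzero(o["mask"]); P=np.array([atz(p,(x,y),8)[:2] for x,y in zip(xs,ys)],np.float32)
        print(n,o["centre"],round(o["score"],2),cv2.minAreaRect(P),sc["color"][int(o["centre"][1]),int(o["centre"][0])] if n=="scene" else si["color"][int(o["centre"][1]),int(o["centre"][0])])
print("ball",tri([(si,s1((73,27))),(sc,c1((757,149)))]))
for q in [((277,400),(275,110)),]: print("electrode",tri([(si,s1(q[0])),(sc,c1(q[1]))]))
print("screwdriver",atz(si,s1((262,500)),12),atz(si,s1((190,385)),8))
E
```

```text
fence top ends: side [645.9 326.6  52. ] [600.9 -71.2  52. ]  scene [648.3 329.7  52. ] [619.2 -46.5  52. ]
peg side tip/bar [ 493.  -191.2  168. ] [ 576.9 -210.9  160. ]
peg side tip/bar [ 467.2 -285.9  168. ] [ 552.8 -309.2  160. ]
peg side tip/bar [ 442.6 -384.1  168. ] [ 526.  -406.2  160. ]
peg scene [ 500.7 -179.8  168. ] [ 579.7 -199.5  168. ]
peg scene [ 474.8 -277.   168. ] [ 551.8 -296.9  168. ]
peg scene [ 451.7 -377.   168. ] [ 522.4 -397.6  168. ]
side [270.5, 168.3] 0.91 ((458.273193359375, 245.58615112304688), (56.46128845214844, 88.26407623291016), 77.17366027832031) [201 203 203]
side [231.6, 200.2] 0.87 ((315.1822204589844, 200.41453552246094), (93.73440551757812, 52.242034912109375), 40.47079849243164) [135  95  66]
side [294.8, 200.4] 0.79 ((473.1746520996094, 98.98755645751953), (57.13862609863281, 91.97350311279297), 79.4227523803711) [202 204 204]
side [286.4, 344.7] 0.69 ((248.55703735351562, -259.7255554199219), (54.0479850769043, 91.19615936279297), 61.1118278503418) [239 224 121]
side [321.4, 240.0] 0.58 ((467.62213134765625, -67.6328125), (93.5093154907226
[... 307 characters left out ...]
3802642822266) [99 59 26]
scene [248.7, 172.6] 0.73 ((252.00279235839844, -255.6952362060547), (55.658756256103516, 91.887451171875), 61.00345230102539) [217 187   0]
scene [292.3, 225.9] 0.72 ((472.2882080078125, -64.04969787597656), (100.13565063476562, 51.94157028198242), 9.66811466217041) [162 165 163]
scene [402.9, 235.8] 0.6 ((460.3596496582031, 249.8505859375), (54.58675765991211, 100.16171264648438), 75.47482299804688) [162 165 161]
scene [175.0, 186.4] 0.3 ((351.3310852050781, -452.33624267578125), (191.30035400390625, 55.26734924316406), 24.821182250976562) [56 64 65]
ball [479.3 408.1  91.5]
electrode [ 424.6 -185.4   21.7]
screwdriver [ 355.5 -264.6   12. ] [ 360.2 -116.     8. ]
```

```bash
cat >> h.py <<'E'
from scipy.spatial.transform import Rotation as Ro
np.set_printoptions(precision=3,suppress=True)
def Rdes(yaw,tilt=0.):
    # tool y along world y turned by yaw; tilt>0: tool z leans back towards robot
    y=np.array([-np.sin(yaw),np.cos(yaw),0]); f=np.array([np.cos(yaw),np.sin(yaw),0])
    z=np.array([0,0,-1.])*np.cos(tilt)-f*np.sin(tilt); return np.c_[np.cross(y,z),y,z]
def pose():
    S=status.get_state(); return np.array(S["position"]),Ro.from_quat(S["ee_rot"]).as_matrix(),S
def to(X,yaw,tilt=0.):
    """turn first (in the tool), then the shifts in the turned tool frame"""
    p,R,S=pose(); D=Rdes(yaw,tilt)
    print("t",S["time"],"pos",p,"j",S["joint_pos"],"F",S["contact_force"],"w",round(S["gripper_width"],3),"g",S["grasp_force"])
    print("turn",Ro.from_matrix(R.T@D).as_rotvec(),"then shift",D.T@(np.array(X)-p))
E
python3 -c "
from h import *
to([500,140,330],-0.077)"
```

```text
t 2.25 pos [237.967 604.872 231.28 ] j [ 1.022  0.245  1.558 -0.     1.339 -0.174] F [-0.608 -0.259 -0.047] w 0.999 g 0.0
turn [-0.     0.    -0.298] then shift [-297.016 -443.338  -98.72 ]
```

play_rows(deltas=[[0,0,-50,0,0,-0.15,1],[0,0,-49,0,0,-0.148,1],[-30,-44,0,0,0,0,1],[-30,-44,0,0,0,0,1],[-30,-44,0,0,0,0,1],[-30,-44,0,0,0,0,1],[-30,-44,0,0,0,0,1],[-30,-44,0,0,0,0,1],[-30,-44,0,0,0,0,1],[-30,-44,0,0,0,0,1],[-30,-44,0,0,0,0,1],[-27,-47,0,0,0,0,1]])

```text
time: 3.75
position: [500.7, 138.8, 330.5]
ee_rot: [0.038, 0.999, 0.0, 0.0]
contact_force: [0.9, -0.7, -0.5]
gripper_width: 1.001
grasp_force: 0.0
```

```bash
python3 - <<'E'
from h import *
to([500,140,330],-0.077)
p=get_image("wrist"); save(p,"w1.png")
for t in ["fence","plate0"]:
    for o in outline_of(t,p)[:5]:
        ys,xs=np.nonzero(o["mask"]); z=52 if t=="fence" else 10
        P=np.array([atz(p,(x,y),z)[:2] for x,y in zip(xs,ys)],np.float32)
        print(t,round(o["score"],2),o["centre"],cv2.minAreaRect(P), proj(p,atz(p,o["centre"],z)))
# brightness-free prior: project assumed fence corners
for y in (-190,0,190):
    for z in (0,52):
        X=np.array([633.5,141,z])+y*np.array([.077,.997,0]); print(y,z,proj(p,X))
E
```

```text
t 3.75 pos [500.748 138.817 330.506] j [ 0.052 -0.133  1.773  0.     1.502 -1.442] F [ 0.914 -0.683 -0.491] w 1.001 g 0.0
turn [0.    0.001 0.   ] then shift [0.837 1.122 0.506]
fence 0.66 [326.5, 250.9] ((643.8435668945312, 137.66128540039062), (377.5398254394531, 75.0315933227539), 85.2064208984375) [326.5 250.9]
fence 0.3 [295.7, 305.4] ((727.4450073242188, 77.04071044921875), (23.673934936523438, 40.32818603515625), 83.62711334228516) [295.7 305.4]
plate0 0.9 [293.3, 127.6] ((473.67364501953125, 100.07000732421875), (50.29297637939453, 91.06085968017578), 78.0481185913086) [293.3 127.6]
plate0 0.87 [170.0, 130.5] ((468.22442626953125, -66.40928649902344), (90.14881134033203, 52.95936584472656), 10.048639297485352) [170.  130.5]
plate0 0.72 [399.4, 107.9] ((458.8085632324219, 245.56622314453125), (50.61812973022461, 89.67539978027344), 76.957275390625) [399.4 107.9]
-190 0 [207.185 230.974]
-190 52 [194.933 246.303]
0 0 [330.949 231.023]
0 52 [331.867 246.363]
190 0 [454.796 231.072]
190 52 [468.901 246.422]
```

View pics/w1.png

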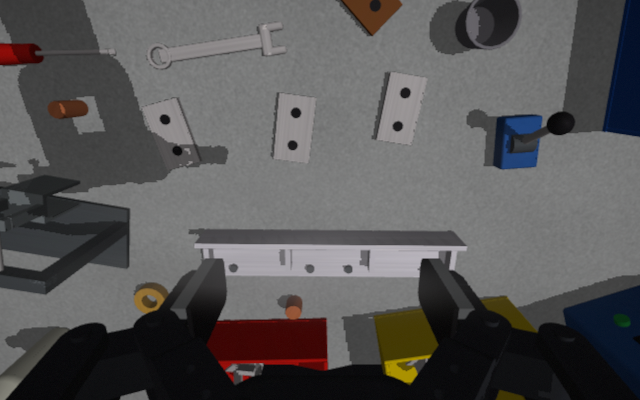

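The wrist view shows the fence's top edge from (195,246) to (466,246) and the grey plates at (170,131), (293,128) and (399,108). That matches my estimate. I'll refine the fence rows.

```bash
python3 - <<'E'
from h import *
p=get_image("wrist"); g=cv2.cvtColor(p["color"],cv2.COLOR_RGB2GRAY).astype(int)
for c in (215,260,300,350,400,445): print(c,g[226:254,c])
for r in (246,247,248): print(r,g[r,186:206],g[r,455:475])
E
```

```text
215 [126 124 122 100  76  71  71  71  72  73  73  72  71  72  71  73  72  72
 145 172 171 170 173 159 163 172 173 172]
260 [125 125 123 108  85  75  74  75  75  77  76  77  78  80  81  83  82  83
 118 161 173 173 172 162 162 167 168 170]
300 [124 124 124 116  92  79  80  80  81  82  83  85  86  87  87  88  88  89
 107 158 176 174 173 167 165 168 170 171]
350 [128 128 125 125  99  80  81  82  81  82  83  85  85  85  85  84  83  85
  83 149 177 177 175 176 173 172 174 173]
400 [125 126 129 131 106  78  71  73  74  74  75  77  77  75  75  73  72  73
  69 148 176 176 173 179 179 177 177 178]
445 [125 124 125 126 102  76  70  69  70  72  72  73  72  70  69  68  68  69
  71 127 167 174 171 173 133 100 100 102]
246 [125 125 125 126 127 126 128 130 128 149 168 168 168 168 169 168 169 168
 169 169] [166 166 166 166 166 165 165 165 165 164 164 161 150 134 124 126 127 127
 128 128]
247 [125 126 125 125 124 125 126 127 121 143 167 167 167 167 167 167 167 168
 168 168] [177 176 177 178 178 177 177 177 178 177 178 179 159 130 124 126 126 125
 123 126]
248 [123 124 125 127 126 125 123 124 118 146 172 172 172 172 172 172 172 173
 173 173] [173 173 173 173 174 175 174 174 174 174 175 176 156 127 124 127 125 123
 122 124]
```

```bash
python3 - <<'E'
from h import *
p=get_image("wrist")
a,b=atz(p,(195,243.9),52),atz(p,(467.3,245.2),52); print("top",a,b,np.linalg.norm(a-b),(a+b)/2,"yaw",-np.arctan2(*(b-a)[:2]))
print("foot",atz(p,(215,229.3),0),atz(p,(445,230.3),0))
m=(a+b)/2; yaw=-np.arctan2(*(b-a)[:2]); n=np.array([np.cos(yaw),np.sin(yaw)]); t=np.array([-n[1],n[0]])
for c in ([458.8,245.6],[473.7,100.1],[468.2,-66.4]): d=np.array(c)-m[:2]; print("plate in fence frame",d@n,d@t)
E
```

```text
top [613.934 -46.63   52.   ] [645.527 328.701  52.   ] 376.6585847918076 [629.731 141.035  52.   ] yaw -0.08397666773369626
foot [615.711 -35.002   0.   ] [645.082 316.034   0.   ]
plate in fence frame -179.0991200640573 89.85904234467105
plate in fence frame -152.04737807765022 -53.87843799883872
plate in fence frame -143.5623091126916 -220.25302621669096
```

```bash
cat >> h.py <<'E'
FM=np.array([630,141.,0]); FY=-0.084
n_=np.array([np.cos(FY),np.sin(FY),0]); t_=np.array([-n_[1],n_[0],0])
def stand(th,hb,g,t,s=73.,k=7.):
    Gz=hb+s*np.sin(th)+5*np.cos(th); Gx=-g-s*np.cos(th)-5*np.sin(th)
    return FM+n_*(Gx-k*np.sin(th))+t_*t+np.array([0,0,Gz-k*np.cos(th)])
def graspxy(c,yaw,s=28): return [c[0]-s*np.cos(yaw),c[1]-s*np.sin(yaw)]
E
python3 -c "
from h import *
g=graspxy([458.8,245.6],-.2276)
to(g+[-2],-.2276)
for th in (0.8,1.1,1.4): print(th,stand(th,60,60,100))"
```

```text
t 4.0 pos [499.935 140.621 330.3  ] j [ 0.055 -0.134  1.773  0.     1.502 -1.438] F [-1.278  0.057 -0.42 ] w 1.005 g 0.0
turn [ 0.    -0.     0.151] then shift [ 91.762  92.99  332.3  ]
0.8 [519.343 250.671 110.974]
1.1 [534.949 249.357 124.151]
1.4 [554.454 247.715 131.598]
```

play_rows(deltas=[[0,0,0,0,0,0.151,0.7],[23,23,50,0,0,0,0.7],[23,23,50,0,0,0,0.7],[23,23,50,0,0,0,0.7],[22.8,24,50,0,0,0,0.7],[0,0,50,0,0,0,0.7],[0,0,40,0,0,0,0.7],[0,0,20,0,0,0,0.7],[0,0,14,0,0,0,0.7],[0,0,8,0,0,0,0.7],[0,0,0,0,0,0,0.7]])

```text
time: 5.38
position: [431.7, 252.1, -1.5]
ee_rot: [0.113, 0.994, 0.0, 0.0]
contact_force: [0.9, 0.7, -0.0]
gripper_width: 0.699
grasp_force: 0.0
```

play_rows(deltas=[[0,0,0,0,0,0,0.3],[0,0,0,0,0,0,0.3],[0,0,0,0,0,0,0.3],[0,0,0,0,0,0,0.3],[0,0,0,0,0,0,0.3],[0,0,0,0,0,0,0.3]])

```text
time: 6.12
position: [432.8, 252.3, -0.3]
ee_rot: [0.114, 0.994, 0.001, 0.001]
contact_force: [-0.7, 1.8, 6.2]
gripper_width: 0.564
grasp_force: 62.7
```

```bash
python3 -c "
from h import *
to(stand(1.1,60,60,100),FY,1.1)
p,R,S=pose(); print(R.T@(np.array([530,250,150])-p))"
```

```text
t 6.125 pos [432.764 252.277  -0.316] j [ 0.301  0.253  2.042  0.001  0.845 -1.042] F [-0.689  1.785  6.18 ] w 0.564 g 62.71607995033264
turn [ 0.08   1.1   -0.128] then shift [  64.627    5.664 -147.423]
[ -95.522   19.991 -150.103]
```

play_rows(deltas=[[0,0,-20,0,0,0,0.3],[0,0,-40,0,0,0,0.3],[0,0,-40,0,0,-0.144,0.3],[-30,0,-40,0,0,0,0.3],[0,0,0,0,0.157,0,0.3],[0,0,0,0,0.157,0,0.3],[0,0,0,0,0.157,0,0.3],[0,0,0,0,0.157,0,0.3],[0,0,0,0,0.157,0,0.3],[0,0,0,0,0.157,0,0.3],[0,0,0,0,0.158,0,0.3],[0,0,0,0,0,0,0.3]])

```text
time: 7.62
position: [461.0, 248.6, 135.0]
ee_rot: [0.037, 0.851, 0.021, -0.523]
contact_force: [-0.3, 0.2, -2.8]
gripper_width: 0.562
grasp_force: 63.0
```

```bash
python3 - <<'E'
from h import *
to(stand(1.1,15,15,100),FY,1.1)
p=get_image("side"); save(p,"s2.png",(200,60,480,270),2.8)
E
```

```text
t 7.625 pos [461.009 248.578 135.018] j [ 0.166  0.677  1.437  0.259  2.102 -1.32 ] F [-0.337  0.175 -2.795] w 0.562 g 62.951037883758545
turn [-0.    -0.003 -0.002] then shift [-103.592    6.98   -80.369]
```

View pics/s2.png

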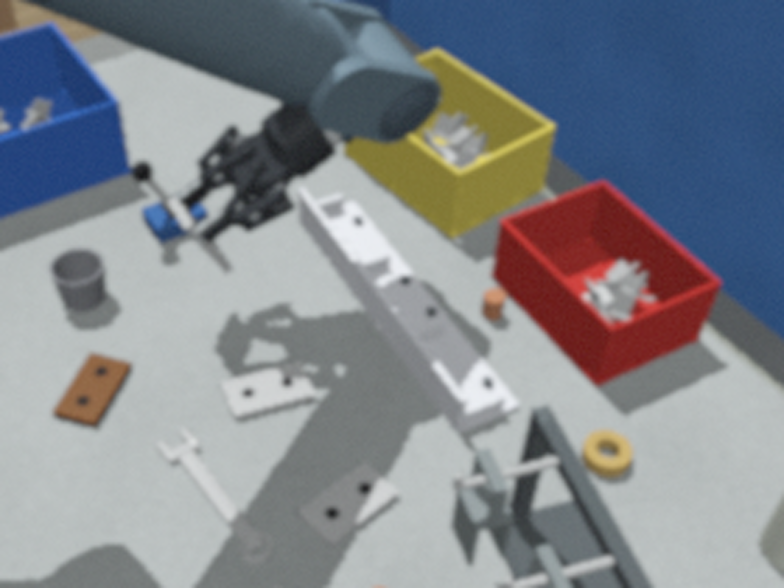

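```bash
python3 - <<'E'
from h import *
si=get_image("side"); sc=get_image("scene")
f=lambda a:np.array(a)/2.8+[200,60]
print("yel",tri([(si,f((457,172))),(sc,(383,312))]),tri([(si,f((347,132))),(sc,(490,314))]))
print("red",tri([(si,f((600,318))),(sc,(258,297))]),tri([(si,f((502,222))),(sc,(347,304))]))
E
```

```text
yel [796.628 209.063  92.465] [759.727 433.866  51.763]
red [787.101 -70.681  87.558] [788.326 120.735  88.423]
```

play_rows(deltas=[[-20,1.4,-16,0,0,0,0.3],[-20,1.4,-16,0,0,0,0.3],[-20,1.4,-16,0,0,0,0.3],[-20,1.4,-16,0,0,0,0.3],[-20,1.4,-16,0,0,0,0.3],[-3.6,0,-0.4,0,0,0,0.3],[0,0,0,0,0,0,0.3]])

```text
time: 8.65
position: [580.0, 246.5, 83.2]
ee_rot: [0.036, 0.852, 0.022, -0.522]
contact_force: [0.2, 0.1, -3.0]
gripper_width: 0.563
grasp_force: 63.0
```

```bash
python3 - <<'E'
from h import *
to(stand(1.1,0,3,100),FY,1.1)
p=get_image("wrist"); save(p,"w2.png"); p=get_image("side"); save(p,"s3.png",(260,90,360,165),6)
a=cv2.imread("pics/w2.png");b=cv2.imread("pics/s3.png")
a=cv2.resize(a,(420,262)); b=cv2.resize(b,(380,285)); c=np.zeros((285,800,3),np.uint8); c[:262,:420]=a; c[:,420:]=b; cv2.imwrite("pics/c3.png",c)
E
```

```text
t 8.65 pos [580.021 246.51   83.207] j [ 0.14   0.977  1.049  0.245  2.19  -1.324] F [ 0.208  0.061 -3.009] w 0.563 g 62.994210720062256
turn [-0.001  0.001  0.   ] then shift [-22.357  -0.945  -1.915]
```

View pics/c3.png

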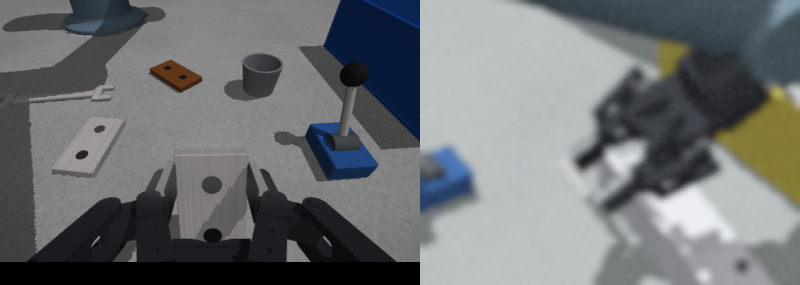

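play_rows(deltas=[[-10,-0.9,-1,0,0,0,0.3],[-8,0,-0.9,0,0,0,0.3],[-4,0,0,0,0,0,0.3],[0,0,0,0,0,0,0.3]])

```text
time: 9.25
position: [591.8, 244.4, 64.0]
ee_rot: [0.036, 0.851, 0.022, -0.523]
contact_force: [-2.1, -0.3, 1.2]
gripper_width: 0.561
grasp_force: 62.9
```

```bash
python3 - <<'E'
from h import *
to(stand(1.1,-2,0,100),FY,1.1)
p,R,S=pose()
for th in (1.25,1.4,1.5,1.5708): # plate pivots about grip: TCP offset stays along tool z at tilt 1.1
    G=stand(th,0,0,100,k=0.); X=G+7*Rdes(FY,1.1)[:,2]; print(th,X-p,R.T@(X-p))
E
```

```text
t 9.25 pos [591.844 244.357  64.044] j [ 0.136  1.03   0.999  0.241  2.191 -1.328] F [-2.085 -0.294  1.188] w 0.561 g 62.927244901657104
turn [-0.001 -0.002  0.   ] then shift [-2.996  0.209 -1.713]
1.25 [12.664 -0.856  3.633] [ -2.497   0.201 -12.963]
1.4 [23.056 -1.731  5.569] [ -5.485   0.195 -23.14 ]
1.5 [30.214 -2.334  5.952] [ -8.391   0.191 -29.721]
1.5708 [35.347 -2.766  5.781] [-10.872   0.189 -34.238]
```

play_rows(deltas=[[-1,0,-5,0,0,0,0.3],[-1,0,-5,0,0,0,0.3],[-1.5,0,-5,0,0,0,0.3],[-1.5,0,-5,0,0,0,0.3],[0,0,0,0,0,0,0.3]])

```text
time: 9.88
position: [610.9, 242.8, 68.3]
ee_rot: [0.035, 0.85, 0.021, -0.525]
contact_force: [-8.4, -0.6, 0.3]
gripper_width: 0.56
grasp_force: 62.9
```

```bash
python3 - <<'E'
from h import *
p=get_image("wrist"); save(p,"w3.png",(200,150,450,400),2)
E
```

```text
(no output)
```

View pics/w3.png

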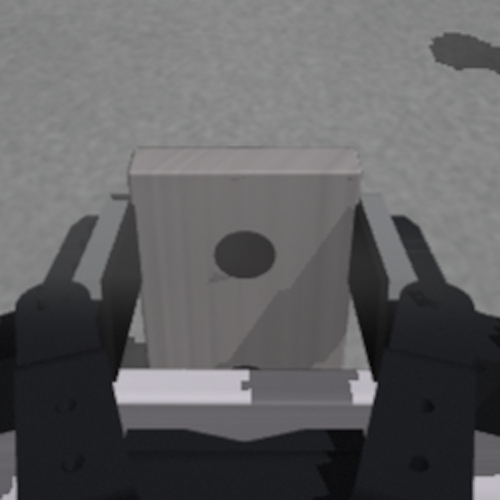

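The plate (its top edge is at row 150 of the crop) is pivoting in the grip, with its foot at the fence. I'll keep pushing.

play_rows(deltas=[[-2,0,-5,0,0,0,0.3],[-2,0,-5,0,0,0,0.3],[-2,0,-4,0,0,0,0.3],[0,0,0,0,0,0,0.3]])

```text
time: 10.42
position: [626.4, 241.5, 68.5]
ee_rot: [0.036, 0.851, 0.022, -0.524]
contact_force: [-5.8, 0.8, -2.3]
gripper_width: 0.559
grasp_force: 62.5
```

play_rows(deltas=[[-1,0,-2,0,0,0,0.3],[0,0,0,0,0,0,0.3]])

```text
time: 10.68
position: [628.3, 241.6, 68.6]
ee_rot: [0.035, 0.851, 0.022, -0.524]
contact_force: [-6.8, 0.9, -2.2]
gripper_width: 0.561
grasp_force: 62.7
```

```bash
cat >> h.py <<'E'
def angle(t):
    """tilt of the plate from its bright top edge / long sides in the wrist picture: print mask box"""
    p=get_image("wrist")
    for o in outline_of("plate0",p)[:4]:
        if o["score"]>.3: ys,xs=np.nonzero(o["mask"]); print(round(o["score"],2),o["centre"],xs.min(),xs.max(),ys.min(),ys.max())
    for z,dx in ((90,0),(90,-10),(52,-10)): print("expect",z,dx,[proj(p,FM+n_*dx+t_*(t+s)+[0,0,z]) for s in (-25,25)])
    return p
E
python3 - <<'E'
from h import *
to(stand(1.5708,0,0,100),FY,1.1); p=angle(100)
save(p,"w4.png",(200,150,450,400),2)
E
```

```text
t 10.675 pos [628.306 241.641  68.558] j [ 0.127  1.107  0.855  0.244  2.259 -1.319] F [-6.841  0.902 -2.194] w 0.561 g 62.66488552093506
turn [-0.001 -0.004  0.001] then shift [ 4.806 -0.144 -0.35 ]
0.81 [269.9, 87.8] 234 308 65 106
0.72 [154.6, 174.1] 101 200 135 211
0.69 [5.0, 149.5] 0 15 140 171
0.64 [320.2, 256.0] 262 382 219 299
expect 90 0 [array([263.157, 248.537]), array([384.674, 248.554])]
expect 90 -10 [array([266.059, 229.696]), array([381.617, 229.705])]
expect 52 -10 [array([274.826, 277.105]), array([372.385, 277.127])]
```

View pics/w4.png

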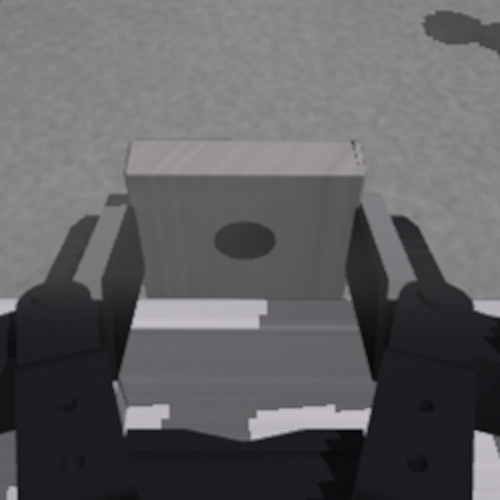

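play_rows(deltas=[[-1.5,0,-3,0,0,0,0.3],[-1,0,-2,0,0,0,0.3],[0,0,0,0,0,0,0.3]])

```text
time: 11.15
position: [632.1, 241.2, 68.4]
ee_rot: [0.035, 0.849, 0.021, -0.527]
contact_force: [-16.1, 0.1, -0.4]
gripper_width: 0.557
grasp_force: 64.5
```

play_rows(deltas=[[-1,0,-2,0,0,0,0.3],[0,0,0,0,0,0,0.3]])

```text
time: 11.4
position: [634.2, 241.0, 68.0]
ee_rot: [0.035, 0.849, 0.021, -0.527]
contact_force: [-16.9, -0.2, -1.4]
gripper_width: 0.556
grasp_force: 64.1
```

```bash
cat >> h.py <<'E'
def toprow(p,t,cols=(-15,-8,8,15)):
    g=cv2.cvtColor(p["color"],cv2.COLOR_RGB2GRAY).astype(int); c=proj(p,FM+n_*-5+t_*t+[0,0,90])
    for s in cols: r0=int(c[1])-25; print(int(c[0])+s,"from row",r0,g[r0:r0+50,int(c[0])+s])
E
python3 - <<'E'
from h import *
p=angle(100); toprow(p,100,(-12,12)); to(stand(1.5708,0,0,100),FY,1.1)
E
```

```text
0.97 [5.9, 149.1] 0 20 138 176
0.81 [155.2, 171.3] 105 203 133 205
0.65 [271.5, 86.6] 237 309 65 105
0.64 [318.0, 249.7] 261 382 219 287
expect 90 0 [array([264.975, 236.049]), array([383.149, 236.036])]
expect 90 -10 [array([267.765, 218.41 ]), array([380.259, 218.376])]
expect 52 -10 [array([276.187, 266.884]), array([371.656, 266.906])]
311 from row 202 [130 135 138 136 132 132 135 138 138 136 134 133 131 132 135 139 141 134
 145 153 153 154 155 154 152 152 152 152 154 154 156 154 154 154 152 147
 132 106  91  90  90  90  90  90  91  91  92  92  91  92]
335 from row 202 [131 131 132 136 139 140 138 138 138 140 138 137 135 134 133 134 135 125
 142 154 155 155 155 155 155 154 154 154 154 155 154 154 154 153 151 146
 132 104  89  88  88  89  88  88  88  88  88  89  88  88]
t 11.5 pos [634.144 241.019  68.03 ] j [ 0.126  1.127  0.825  0.244  2.277 -1.316] F [-17.424   0.754  -2.146] w 0.557 g 64.09057974815369
turn [-0.003 -0.011 -0.001] then shift [ 7.94  -0.014  4.641]
```

play_rows(deltas=[[0,0,0,0,0,0,0.8],[0,0,0,0,0,0,0.8],[0,0,0,0,0,0,0.8],[0,0,-5,0,0,0,0.8],[0,0,-10,0,0,0,0.8],[5,0,-15,0,0,0,0.8],[10,0,-15,0,0,0,0.8],[20,0,-20,0,0,0,0.8]])

```text
time: 12.5
position: [679.1, 236.8, 129.6]
ee_rot: [0.036, 0.851, 0.022, -0.523]
contact_force: [-0.3, -0.7, -0.8]
gripper_width: 0.804
grasp_force: 0.0
```

```bash
python3 - <<'E'
from h import *
p=angle(100); toprow(p,100,(-12,12)); to([500,-190,300],-0.25)
E
```

```text
0.85 [4.6, 91.6] 0 22 80 100
0.72 [34.3, 188.4] 0 73 157 221
0.64 [320.2, 244.9] 294 350 207 276
0.63 [277.6, 112.1] 247 310 89 126
expect 90 0 [array([285.559, 240.687]), array([362.729, 240.588])]
expect 90 -10 [array([286.705, 228.729]), array([361.434, 228.631])]
expect 52 -10 [array([290.554, 261.178]), array([357.301, 261.095])]
312 from row 209 [152 152 152 152 152 152 152 152 153 153 153 153 153 153 153 152 153 153
 152 152 152 153 153 152 153 152 152 152 152 152 151 152 152 152 151 151
 151 151 151 151 151 151 151 151 150 151 150 150 151 150]
336 from row 209 [152 152 152 152 152 152 152 152 152 152 152 152 152 151 152 152 151 152
 151 152 152 151 151 151 151 151 150 151 151 151 151 150 149 150 150 149
 150 150 149 149 150 149 149 149 149 149 149 149 150 149]
t 12.6 pos [681.207 236.882 133.975] j [ 0.115  1.16   0.633  0.268  2.415 -1.277] F [ 0.653  0.452 -0.065] w 0.804 g 0.0
turn [-0.089 -1.09   0.15 ] then shift [  69.961 -458.443 -166.025]
```

```bash
python3 - <<'E'
from h import *
p=get_image("wrist"); save(p,"w5.png")
E
```

```text
(no output)
```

View pics/w5.png

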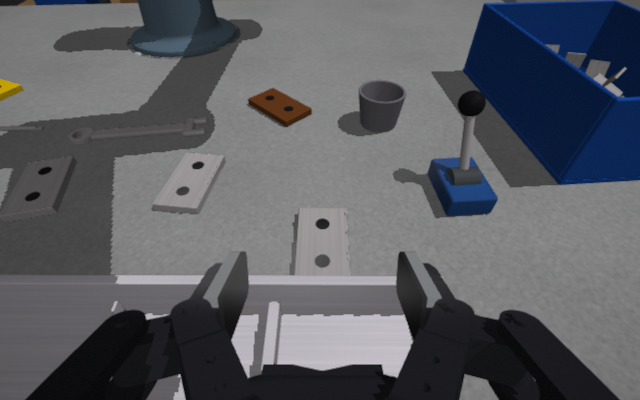

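The plate toppled onto its face once released, probably because I pushed above the fence top and kicked the foot out. I'll look from above and redo it, pressing more gently.

play_rows(deltas=[[30,0,-30,0,0,0,0.7],[40,0,-20,0,0,0,0.7],[20,0,0,0,-0.156,0,0.7],[20,0,0,0,-0.156,0,0.7],[20,0,0,0,-0.156,0,0.7],[20,0,0,0,-0.156,0,0.7],[20,0,0,0,-0.156,0,0.7],[20,0,0,0,-0.155,0,0.7],[20,0,0,0,-0.155,0,0.7],[50,0,0,0,0,0,0.7],[20,0,0,0,0,0,0.7],[0,0,0,0,0,0,0.7]])

```text
time: 14.15
position: [513.4, 251.1, 293.7]
ee_rot: [0.041, 0.999, -0.0, -0.005]
contact_force: [-0.2, 0.2, 0.1]
gripper_width: 0.698
grasp_force: 0.0
```

```bash
cat >> h.py <<'E'
def plates(p,z=10):
    for o in outline_of("plate0",p)[:6]:
        if o["score"]<.3: continue
        ys,xs=np.nonzero(o["mask"]); P=np.array([atz(p,(x,y),z)[:2] for x,y in zip(xs,ys)],np.float32)
        r=cv2.minAreaRect(P); a=np.radians(r[2]); 
        if r[1][0]<r[1][1]: a-=np.pi/2
        c=np.array(r[0]); d=c-FM[:2]
        print(round(o["score"],2),"c",c,"size",np.array(r[1]),"yaw",a,"fence x,t",d@n_[:2],d@t_[:2],p["color"][int(o["centre"][1]),int(o["centre"][0])])
E
python3 - <<'E'
from h import *
p=get_image("wrist"); plates(p); to([500,240,250],-.084)
E
```

```text
0.92 c [575.569 243.968] size [49.361 90.348] yaw -0.07449553990835045 fence x,t -62.87790896267643 98.0383720359742 [149 145 146]
0.77 c [474.255 102.535] size [55.203 93.512] yaw -0.20780725880720996 fence x,t -151.96880647007 -51.39652861278788 [150 146 147]
0.7 c [350.436 212.201] size [60.893 30.687] yaw 1.4876449807115706 fence x,t -284.5517099161222 47.49432793460745 [91 53 27]
0.63 c [468.542 -64.75 ] size [90.677 56.365] yaw 0.1686031307162625 fence x,t -143.62561456064566 -218.57098807358082 [148 144 144]
t 14.25 pos [515.082 250.716 293.897] j [ 0.254  0.024  1.687  0.003  1.44  -1.234] F [-0.415 -0.097  0.434] w 0.705 g 0.0
turn [-0.   -0.01  0.  ] then shift [ 14.13  -11.943  43.897]
```

```bash
python3 -c "
from h import *
to(graspxy([575.6,244],-.0745,25)+[-1],-.0745)"
```

```text
t 14.25 pos [515.082 250.716 293.897] j [ 0.254  0.024  1.687  0.003  1.44  -1.234] F [-0.415 -0.097  0.434] w 0.705 g 0.0
turn [-0.    -0.01  -0.009] then shift [-35.85   -2.193 294.897]
```

play_rows(deltas=[[-18,-1.2,40,0,-0.01,-0.009,0.7],[-18,-1,45,0,0,0,0.7],[0,0,45,0,0,0,0.7],[0,0,45,0,0,0,0.7],[0,0,45,0,0,0,0.7],[0,0,40,0,0,0,0.7],[0,0,20,0,0,0,0.7],[0,0,14.5,0,0,0,0.7],[0,0,0,0,0,0,0.7],[0,0,0,0,0,0,0.3],[0,0,0,0,0,0,0.3],[0,0,0,0,0,0,0.3]])

```text
time: 15.75
position: [551.6, 246.3, 1.6]
ee_rot: [0.037, 0.999, 0.001, 0.002]
contact_force: [-0.1, -0.0, 6.5]
gripper_width: 0.558
grasp_force: 62.7
```

play_rows(deltas=[[0,0,0,0,0,0,0.3],[0,0,0,0,0,0,0.3],[20,0,-30,0,0,0,0.3],[40,0,-40,0,0,0,0.3],[0,0,-40,0,0.15,0,0.3],[0,0,0,0,0.158,0,0.3],[0,0,0,0,0.158,0,0.3],[0,0,0,0,0.158,0,0.3],[0,0,0,0,0.158,0,0.3],[0,0,0,0,0.158,0,0.3],[0,0,0,0,0.16,-0.01,0.3],[0,0,0,0,0,0,0.3]])

```text
time: 17.25
position: [489.4, 249.7, 106.1]
ee_rot: [0.028, 0.851, 0.021, -0.524]
contact_force: [-0.8, 0.1, -2.0]
gripper_width: 0.558
grasp_force: 63.3
```

```bash
python3 -c "
from h import *
to(stand(1.1,2,3,98,s=70,k=6),FY,1.1)"
```

```text
t 17.25 pos [489.433 249.703 106.149] j [ 0.165  0.774  1.345  0.247  2.101 -1.343] F [-0.843  0.051 -2.032] w 0.558 g 63.34518313407898
turn [-0.009 -0.004  0.012] then shift [-85.088   1.474 -74.103]
```

play_rows(deltas=[[-15,0.3,-15,0,0,0.012,0.3],[-15,0.3,-15,0,0,0,0.3],[-15,0.3,-15,0,0,0,0.3],[-15,0.3,-15,0,0,0,0.3],[-13,0.3,-10,0,0,0,0.3],[-8,0,-3,0,0,0,0.3],[-4,0,-1,0,0,0,0.3],[0,0,0,0,0,0,0.3]])

```text
time: 18.25
position: [594.3, 244.2, 67.7]
ee_rot: [0.032, 0.852, 0.019, -0.522]
contact_force: [-0.3, 0.1, -2.9]
gripper_width: 0.556
grasp_force: 63.4
```

play_rows(deltas=[[-3,0,0,0,0,0,0.3],[-3,0,-1,0,0,0,0.3],[0,0,0,0,0,0,0.3]])

```text
time: 18.62
position: [598.1, 244.0, 64.0]
ee_rot: [0.032, 0.851, 0.019, -0.523]
contact_force: [-3.2, 0.3, 3.4]
gripper_width: 0.563
grasp_force: 63.3
```

```bash
python3 - <<'E'
from h import *
to(stand(1.1,0,0,98,s=70,k=6),FY,1.1)
p,R,S=pose()
for th in (1.25,1.4,1.5,1.5708):
    G=stand(th,0,0,98,s=70,k=0.); X=G+6*Rdes(FY,1.1)[:,2]; print(th,R.T@(X-p))
E
```

```text
t 18.625 pos [598.147 243.972  64.016] j [ 0.137  1.045  0.972  0.233  2.204 -1.333] F [-3.199  0.35   3.449] w 0.563 g 63.31913709640503
turn [-0.009 -0.002  0.003] then shift [-1.325 -1.936  1.992]
1.25 [-2.574 -2.018 -7.884]
1.4 [ -5.458  -2.118 -17.624]
1.5 [ -8.258  -2.185 -23.924]
1.5708 [-10.648  -2.232 -28.25 ]
```

play_rows(deltas=[[-1,0,-4,0,0,0,0.3],[-1,0,-4,0,0,0,0.3],[-1.5,0,-4,0,0,0,0.3],[-1.5,0,-4,0,0,0,0.3],[-2,0,-4,0,0,0,0.3],[-2,0,-4,0,0,0,0.3],[0,0,0,0,0,0,0.3]])

```text
time: 19.5
position: [623.1, 242.2, 65.0]
ee_rot: [0.032, 0.851, 0.019, -0.523]
contact_force: [-5.0, 0.5, 0.6]
gripper_width: 0.555
grasp_force: 62.3
```

```bash
python3 - <<'E'
from h import *
p=angle(98); toprow(p,98,(-12,12)); p,R,S=pose(); G=stand(1.5708,0,0,98,s=70,k=0.); X=G+6*Rdes(FY,1.1)[:,2]; print(p,R.T@(X-p))
E
```

```text
0.84 [150.6, 173.9] 98 201 134 211
0.8 [271.8, 85.9] 236 310 64 105
0.75 [320.8, 258.2] 263 380 216 305
0.73 [13.3, 153.8] 0 43 129 195
expect 90 0 [array([254.475, 253.617]), array([381.724, 254.368])]
expect 90 -10 [array([258.141, 233.67 ]), array([378.883, 234.322])]
expect 52 -10 [array([268.671, 282.05 ]), array([369.87 , 282.718])]
306 from row 218 [142 144 145 145 146 147 147 148 148 146 146 146 150 145 119 102 100  99
  99  99 100  99  98  95  98 100 100 101 101 101 101 101 100 100 100  99
 100  99  99  98  99  99  99  98  98  98  98  98  94  91]
330 from row 218 [146 145 145 146 147 148 149 150 148 148 148 148 151 150 129 105 100  99
 100 100  99  99 100 100 100 100 100 100 100 101 100  99  99  99  99 100
 100  99  99  99  98  84  61  52  52  52  52  51  51  51]
[623.03  242.267  64.982] [-0.245 -2.377 -5.561]
```

play_rows(deltas=[[-1.5,0,-3,0,0,0,0.3],[-1.5,0,-3,0,0,0,0.3],[0,0,0,0,0,0,0.3]])

```text
time: 19.98
position: [629.9, 241.4, 65.0]
ee_rot: [0.033, 0.851, 0.018, -0.523]
contact_force: [-5.4, 0.3, -1.3]
gripper_width: 0.557
grasp_force: 62.2
```

play_rows(deltas=[[-0.5,0,-1,0,0,0,0.3],[0,0,0,0,0,0,0.3]])

```text
time: 20.23
position: [630.8, 241.4, 65.1]
ee_rot: [0.033, 0.851, 0.018, -0.523]
contact_force: [-5.6, -1.0, -0.5]
gripper_width: 0.549
grasp_force: 62.2
```

```bash
python3 - <<'E'
from h import *
p=angle(98); toprow(p,98,(-12,12)); p,R,S=pose(); print(p)
E
```

```text
0.98 [15.5, 149.5] 0 49 125 191
0.86 [269.7, 84.7] 237 310 61 101
0.58 [157.0, 167.8] 103 202 130 204
expect 90 0 [array([257.907, 238.093]), array([379.998, 238.678])]
expect 90 -10 [array([261.261, 219.676]), array([377.35 , 220.174])]
expect 52 -10 [array([271.042, 268.661]), array([368.95, 269.21])]
307 from row 203 [132 133 134 136 137 136 135 133 133 132 132 131 132 125 141 148 148 148
 149 149 149 150 150 151 150 148 149 151 152 152 145 116  92  90  92  91
  92  92  93  94  94  94  94  94  95  94  94  94  93  94]
331 from row 203 [131 134 136 134 135 137 137 135 133 131 130 130 132 126 140 148 148 149
 149 150 151 151 151 151 151 150 150 151 151 152 147 121  95  90  90  91
  91  91  92  91  92  92  92  92  92  92  92  93  92  93]
[630.807 241.365  65.048]
```

play_rows(deltas=[[-0.5,0,-1,0,0,0,0.3],[0,0,0,0,0,0,0.3]])

```text
time: 20.58
position: [631.9, 241.3, 65.1]
ee_rot: [0.032, 0.851, 0.018, -0.523]
contact_force: [-6.2, 0.3, 0.7]
gripper_width: 0.549
grasp_force: 62.3
```

play_rows(deltas=[[-0.5,0,-1,0,0,0,0.3],[0,0,0,0,0,0,0.3]])

```text
time: 20.82
position: [632.9, 241.2, 65.2]
ee_rot: [0.032, 0.851, 0.018, -0.524]
contact_force: [-6.5, -0.2, 0.1]
gripper_width: 0.556
grasp_force: 62.3
```

play_rows(deltas=[[-0.7,0,-1.2,0,0,0,0.3],[0,0,0,0,0,0,0.3]])

```text
time: 21.08
position: [633.5, 241.1, 65.1]
ee_rot: [0.032, 0.85, 0.018, -0.525]
contact_force: [-11.5, -0.2, 0.7]
gripper_width: 0.551
grasp_force: 63.7
```

```bash
python3 - <<'E'
from h import *
p=angle(98); toprow(p,98,(-12,12)); p,R,S=pose(); print(p)
E
```

```text
0.92 [319.9, 248.1] 262 380 217 286
0.87 [19.3, 150.0] 0 51 124 190
0.84 [156.9, 168.6] 104 203 130 202
0.84 [273.5, 83.4] 237 311 61 102
expect 90 0 [array([258.881, 232.89 ]), array([379.217, 233.445])]
expect 90 -10 [array([262.172, 215.042]), array([376.651, 215.507])]
expect 52 -10 [array([271.737, 264.414]), array([368.559, 264.955])]
307 from row 198 [135 134 134 133 134 135 135 137 137 136 134 133 132 131 131 131 132 133
 134 137 144 149 150 150 150 151 152 152 151 150 149 150 151 152 152 151
 138 107  91  90  90  91  92  92  93  93  93  94  94  94]
331 from row 198 [131 130 130 131 134 135 134 134 137 137 136 134 132 130 130 131 134 134
 132 133 144 149 150 150 151 152 154 153 153 152 152 152 153 153 153 151
 139 110  92  90  90  90  90  91  92  91  91  92  92  92]
[633.5   241.105  65.121]
```

play_rows(deltas=[[0,0,0,0,0,0,0.57],[0,0,0,0,0,0,0.6],[0,0,0,0,0,0,0.62],[0,0,0,0,0,0,0.64],[0,0,0,0,0,0,0.64]])

```text
time: 21.8
position: [635.4, 241.0, 65.9]
ee_rot: [0.033, 0.852, 0.019, -0.522]
contact_force: [0.6, 0.1, -0.2]
gripper_width: 0.645
grasp_force: 0.0
```

```bash
python3 - <<'E'
from h import *
p=angle(98); toprow(p,98,(-12,12)); p,R,S=pose(); print(p); save(p,"w6.png")
E
```

```text
0.86 [319.2, 246.5] 263 381 217 284
0.8 [272.8, 81.9] 237 310 59 100
0.67 [159.2, 164.1] 105 203 128 200
expect 90 0 [array([259.699, 230.888]), array([378.572, 231.437])]
expect 90 -10 [array([262.864, 213.229]), array([376.056, 213.702])]
expect 52 -10 [array([272.173, 261.983]), array([367.967, 262.499])]
307 from row 197 [134 133 132 133 134 135 137 136 135 133 132 132 132 131 131 133 134 134
 135 133 130 120 140 150 150 150 150 150 150 151 152 152 151 149 149 150
 151 152 150 129 100  90  90  91  92  93  93  93  93  94]
331 from row 197 [129 128 129 133 135 135 135 137 137 135 133 131 130 130 132 134 134 132
 133 135 136 128 140 149 150 150 150 151 152 154 153 152 152 152 152 152
 153 151 149 132 102  89  90  90  90  90  91  91  91  91]
[635.234 241.013  65.752]Traceback (most recent call last):
  File "<stdin>", line 2, in <module>
  File "h.py", line 4, in save
    im=p["color"][:,:,::-1]
       ~^^^^^^^^^
IndexError: only integers, slices (`:`), ellipsis (`...`), numpy.newaxis (`None`) and integer or boolean arrays are valid indices
```

play_rows(deltas=[[0,0,0,0,0,0,0.7],[0,0,0,0,0,0,0.8],[0,0,0,0,0,0,0.8],[0,0,-3,0,0,0,0.8],[0,0,-6,0,0,0,0.8],[0,0,-8,0,0,0,0.8],[0,0,-8,0,0,0,0.8]])

```text
time: 22.78
position: [658.0, 239.3, 77.4]
ee_rot: [0.033, 0.852, 0.019, -0.522]
contact_force: [0.2, -0.0, -0.6]
gripper_width: 0.798
grasp_force: 0.0
```

```bash
python3 - <<'E'
from h import *
p=angle(98); toprow(p,98,(-12,12)); a,R,S=pose(); print(a)
E
```

```text
0.83 [318.9, 225.3] 272 371 197 258
0.83 [276.5, 80.8] 241 311 61 100
0.8 [169.3, 158.1] 123 211 125 190
0.72 [29.3, 148.3] 0 68 120 183
expect 90 0 [array([268.818, 209.797]), array([370.242, 210.217])]
expect 90 -10 [array([271.166, 195.49 ]), array([368.425, 195.858])]
expect 52 -10 [array([278.223, 240.721]), array([362.356, 241.134])]
307 from row 177 [130 130 131 132 132 133 136 138 136 133 131 131 131 131 131 132 132 134
 133 132 139 142 143 144 145 147 146 147 148 149 148 147 147 143 112  86
  82  83  82  82  82  82  82  81  81  81  82  82  82  82]
331 from row 177 [134 134 133 132 132 131 132 132 130 130 130 128 125 126 131 133 134 134
 135 133 132 140 146 147 148 149 149 148 149 150 151 150 150 149 121  90
  83  83  83  83  82  82  82  83  82  83  83  83  83  84]
[658.392 239.191  77.607]
```

play_rows(deltas=[[0,0,-15,0,0,0,0.8],[0,0,-20,0,0,0,0.8],[40,0,-20,0,0,0,0.8],[50,0,0,0,0,0,0.8],[50,0,0,0,-0.157,0,0.8],[40,0,0,0,-0.157,0,0.8],[0,0,0,0,-0.157,0,0.8],[0,0,0,0,-0.157,0,0.8],[0,0,0,0,-0.157,0,0.8],[0,0,0,0,-0.157,0,0.8],[0,0,0,0,-0.157,0,0.8],[0,0,0,0,0,0,0.8]])

```text
time: 24.38
position: [617.6, 243.2, 259.7]
ee_rot: [0.037, 0.999, -0.001, -0.001]
contact_force: [0.2, 0.3, -0.7]
gripper_width: 0.802
grasp_force: 0.0
```

```bash
python3 -c "
from h import *
to([500,-200,340],-0.25)"
```

```text
t 24.375 pos [617.593 243.163 259.682] j [ 0.205  0.257  1.491 -0.001  1.396 -1.292] F [ 0.248  0.348 -0.668] w 0.802 g 0.0
turn [-0.002 -0.002  0.176] then shift [   4.297 -458.479  -80.318]
```

play_rows(deltas=[[0,0,-40,0,0,0.176,0.8],[1,-42,-40,0,0,0,0.8],[1,-46,0,0,0,0,0.8],[1,-46,0,0,0,0,0.8],[1,-46,0,0,0,0,0.8],[0,-46,0,0,0,0,0.8],[0,-46,0,0,0,0,0.8],[0,-46,0,0,0,0,0.8],[0,-46,0,0,0,0,0.8],[0,-46,0,0,0,0,0.8],[0,-46,0,0,0,0,0.8],[0,0,0,0,0,0,0.8]])

```text
time: 25.88
position: [502.1, -200.9, 340.2]
ee_rot: [0.128, 0.992, -0.0, -0.001]
contact_force: [0.1, 0.0, -1.2]
gripper_width: 0.799
grasp_force: 0.0
```

```bash
python3 - <<'E'
from h import *
to([500,-200,340],-0.25)
p=get_image("wrist"); save(p,"w7.png")
for o in outline_of("yoke0",p)[:6]:
    if o["score"]>.3: ys,xs=np.nonzero(o["mask"]); print(round(o["score"],2),o["centre"],xs.min(),xs.max(),ys.min(),ys.max(),atz(p,o["centre"],150))
E
```

```text
t 25.875 pos [ 502.1   -200.933  340.246] j [-0.589 -0.083  1.709 -0.002  1.518 -1.904] F [ 0.071  0.015 -1.239] w 0.799 g 0.0
turn [-0.001 -0.003 -0.006] then shift [2.265 0.385 0.246]
0.89 [244.1, 187.1] 209 268 158 205 [ 500.661 -285.1    150.   ]
0.82 [151.7, 185.7] 107 192 159 204 [ 475.083 -377.009  150.   ]
0.58 [327.1, 175.0] 311 355 154 196 [ 509.887 -198.896  150.   ]
```

View pics/w7.png

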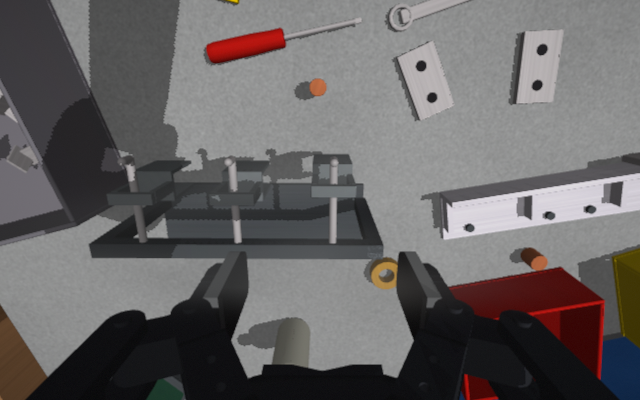

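The right-hand yoke's top bar is at (337,190) and its peg runs vertically at column 333, so the rack yaw of about -0.25 holds. The middle yoke is at about (243,196) and the left at about (130,199).

```bash
python3 - <<'E'
from h import *
p=get_image("wrist"); g=cv2.cvtColor(p["color"],cv2.COLOR_RGB2GRAY).astype(int)
for c in (320,350): print(c,"rows178+",g[178:204,c])
for r in (188,192): print(r,"cols304+",g[r,304:372])
for c in (215,255): print(c,"rows178+",g[178:212,c])
print("mid",g[196,212:278]); print("left",g[200,95:165])
for r in (170,225): print(r,g[r,322:346],g[r,222:246],g[r,120:150])
E
```

```text
320 rows178+ [ 95  81  81  81  79  78  72  79 104 115 115 114 115 115 115 115 115 115
 115  89  76  77  77  77  76  75]
350 rows178+ [ 82  74  74  73  71  78  74  69 100 117 119 119 118 118 117 117 117 117
 119  86  63  66  56  48  47  47]
188 cols304+ [ 80  81  81  76  88 108 114 115 114 116 116 115 115 115 113 114 115 115
 115 115 115 115 115 116 116 116 115 116 116 117 117 117 116 117 116 117
 116 117 117 117 117 118 117 118 118 119 119 119 119  97  75  80  80  80
  80  80  79 109 139 150 152 151 150 149 149 149 149 150]
192 cols304+ [ 80  79  80  75  90 110 113 113 114 114 115 114 115 115 115 115 115 115
 116 115 115 116 116 116 116 115 116 116 116 116 116 116 116 116 116 116
 116 117 118 117 117 117 117 117 117 117 117 117 121 105  80  79  79  79
  80  78  79 123 154 155 155 155 154 153 152 151 151 151]
215 rows178+ [ 90  91  90  83  64  55  59  62  63  63  63  62  59  60  60  66  98 110
 110 111  88  73  73  72  72  72  69  74  76  76  62  51  50  49]
255 rows178+ [116 115 105  83  68  67  66  66  65  63  62  60  60  59  59  58  58  57
  56  59  74  89  95  84  78  77  77  76  
[... 435 characters left out ...]
 69 69 69 68
 69 69 69 69 68 65 55 47 47 52 53 47 47 44 46 49 52 51 51 50 50 50]
170 [120 120 119 119 109 103 119 140 154 164 168 163 142 121 120 121 119 120
 119 119 121 120 120 121] [ 57  57  58  80 120 148 163 170 171 166 152 115  67  60  62  64  63  64
  63  59  59  62  63  65] [ 39  41  45  57 113 154 167 173 175 169 158 140 108  72  57  58  58  58
  57  57  58  55  54  55  54  54  55  53  55  54]
225 [ 76  76  76  73  82 113 141 159 169 174 170 131  78  76  76  76  76  77
  76  76  76  76  75  76] [ 71  70  70  71  71  71  71  71 104 141 161 170 173 171 159 123  78  72
  72  72  73  72  72  72] [37 36 37 37 36 36 34 34 32 32 33 32 32 51 81 95 95 93 90 86 78 67 48 34
 42 64 82 86 86 87]
```

```bash
python3 - <<'E'
from h import *
p=get_image("wrist")
c=atz(p,(331,191.4),172); print(c, atz(p,(331,225),160),atz(p,(331.5,170),160))
to([c[0],c[1],128],-0.25)
E
```

```text
[ 522.077 -194.972  172.   ] [ 561.213 -204.391  160.   ] [ 504.437 -189.803  160.   ]
t 26.075 pos [ 502.909 -197.35   340.24 ] j [-0.583 -0.085  1.711 -0.002  1.517 -1.904] F [-0.246 -0.018  0.816] w 0.802 g 0.0
turn [-0.002 -0.001 -0.   ] then shift [-17.984   7.046 212.24 ]
```

play_rows(deltas=[[-18,7,30,0,0,0,0.8],[0,0,45,0,0,0,0.8],[0,0,45,0,0,0,0.8],[0,0,40,0,0,0,0.8],[0,0,30,0,0,0,0.8],[0,0,22,0,0,0,0.8],[0,0,0,0,0,0,0.3],[0,0,0,0,0,0,0.3],[0,0,0,0,0,0,0.3],[0,0,0,0,0,0,0.3],[0,0,0,0,0,0,0.3],[0,0,0,0,0,0,0.3]])

```text
time: 27.58
position: [521.3, -196.1, 128.2]
ee_rot: [0.125, 0.992, -0.001, -0.0]
contact_force: [-0.1, 0.0, -1.8]
gripper_width: 0.503
grasp_force: 60.9
```

play_rows(deltas=[[0,0,-11,0,0,0,0.3],[0,0,-10,0,0,0,0.3],[0,0,0,0,0,0,0.3],[15,0,0,0,0,0,0.3],[20,0,0,0,0,0,0.3],[20,0,0,0,0,0,0.3],[20,0,0,0,0,0,0.3],[0,0,0,0,0,0,0.3]])

```text
time: 28.58
position: [447.1, -176.5, 148.4]
ee_rot: [0.125, 0.992, -0.001, -0.001]
contact_force: [0.2, 0.1, -0.9]
gripper_width: 0.507
grasp_force: 61.0
```

```bash
python3 - <<'E'
from h import *
to(FM-n_*1+t_*98+np.array([0,0,240]),FY)
p=get_image("wrist"); save(p,"w8.png",(160,60,540,345),2)
E
```

```text
t 28.575 pos [ 447.055 -176.531  148.397] j [-0.611 -0.062  2.048 -0.003  1.157 -1.929] F [ 0.233  0.129 -0.882] w 0.507 g 61.04737266898155
turn [-0.002 -0.002 -0.168] then shift [-154.658  429.761  -91.603]
```

View pics/w8.png

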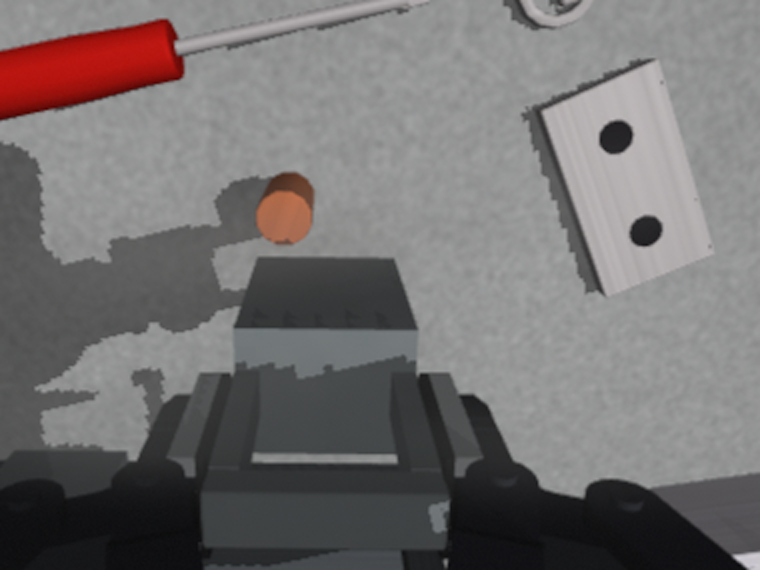

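```bash
python3 - <<'E'
from h import *
p=get_image("wrist"); a,R,S=pose()
for off in (0,):
    for nm,x,y,z in [("roof near L",17,-22,6),("roof near R",17,22,6),("bar near L",6,-22,54),("bar near R",6,22,54),("bar far L",-6,-22,54)]:
        X=a+R@np.array([x,y,0])+[0,0,138.6-148.4+z]; print(nm,proj(p,X),proj(p,X+R@np.array([1,0,0]))-proj(p,X))
E
```

```text
roof near L [276.524 225.091] [-0.091 -1.975]
roof near R [370.339 225.075] [ 0.094 -1.975]
bar near L [259.358 309.502] [-0.17  -2.476]
bar near R [387.716 309.51 ] [ 0.176 -2.477]
bar far L [261.331 338.21 ] [-0.16  -2.324]
```

```bash
python3 - <<'E'
from h import *
to(FM+t_*99+np.array([0,0,200]),FY)
E
```

```text
t 28.675 pos [ 448.602 -177.332  149.139] j [-0.611 -0.06   2.044 -0.003  1.157 -1.929] F [-0.017 -0.497 -1.266] w 0.507 g 61.047036945819855
turn [-0.002 -0.001 -0.167] then shift [-154.05   431.429  -50.861]
```

play_rows(deltas=[[0,0,-30,0,0,0,0.3],[0,0,-30,0,0,-0.168,0.3],[-10,43,0,0,0,0,0.3],[-10,43,0,0,0,0,0.3],[-15,43,0,0,0,0,0.3],[-15,43,0,0,0,0,0.3],[-15,43,0,0,0,0,0.3],[-15,43,0,0,0,0,0.3],[-15,43,0,0,0,0,0.3],[-15,43,0,0,0,0,0.3],[-15,43,0,0,0,0,0.3],[-15,43,0,0,0,0,0.3]])

```text
time: 30.18
position: [624.9, 241.4, 207.6]
ee_rot: [0.041, 0.999, -0.001, -0.001]
contact_force: [-0.2, -0.7, -1.3]
gripper_width: 0.505
grasp_force: 61.5
```

```bash
python3 - <<'E'
from h import *
to(FM+t_*99+np.array([0,0,180]),FY); plates(get_image("scene"))
E
```

```text
t 30.175 pos [624.921 241.397 207.641] j [ 0.2    0.311  1.521 -0.002  1.31  -1.287] F [-0.239 -0.74  -1.323] w 0.505 g 61.49372085928917
turn [-0.002 -0.001  0.001] then shift [-13.485  -0.616  27.641]
0.96 c [458.455 -41.803] size [92.237 49.84 ] yaw 0.15711635101301913 fence x,t -155.60276593052617 -196.5515613945017 [93 94 93]
0.78 c [477.722 105.571] size [50.969 97.361] yaw -0.19987383507791834 fence x,t -148.76808768045623 -48.08051040749858 [170 172 171]
0.75 c [575.669 247.558] size [51.436 44.756] yaw 1.452102166487264 fence x,t -63.08001796239106 101.62380902092885 [108 109 107]
0.62 c [ 253.868 -253.325] size [58.856 97.387] yaw -0.488847253112882 fence x,t -341.72187430771703 -424.4927570318627 [227 198   0]
0.5 c [306.374 188.604] size [56.125 51.14 ] yaw 0.8003494826522894 fence x,t -326.4784848749358 20.283691517309673 [68 40 16]
```

play_rows(deltas=[[-10,-0.6,0,0,0,0,0.3],[-3.5,0,10,0,0,0,0.3],[0,0,0,0,0,0,0.3],[0,0,0,0,0,0,0.3]])

```text
time: 30.78
position: [637.2, 237.3, 197.8]
ee_rot: [0.042, 0.999, -0.001, -0.001]
contact_force: [0.0, 0.1, -0.6]
gripper_width: 0.506
grasp_force: 61.7
```

```bash
python3 - <<'E'
from h import *
to(FM+t_*99+np.array([0,0,180]),FY)
p=get_image("wrist"); save(p,"w9.png",(200,180,440,360),3)
for z,dx in ((90,0),(90,-10),(52,0),(52,8)): print("expect",z,dx,[((proj(p,FM+n_*dx+t_*(99+s)+[0,0,z])-[200,180])*3).round() for s in (-25,25)])
E
```

```text
t 30.775 pos [637.218 237.279 197.849] j [ 0.191  0.343  1.5   -0.002  1.301 -1.296] F [ 0.022  0.067 -0.577] w 0.506 g 61.683597564697266
turn [-0.002 -0.002  0.   ] then shift [-0.885  2.455 17.849]
expect 90 0 [array([285.,  41.]), array([477.,  41.])]
expect 90 -10 [array([284.,   4.]), array([478.,   4.])]
expect 52 0 [array([295.,   2.]), array([464.,   2.])]
expect 52 8 [array([296.,  28.]), array([463.,  28.])]
```

View pics/w9.png

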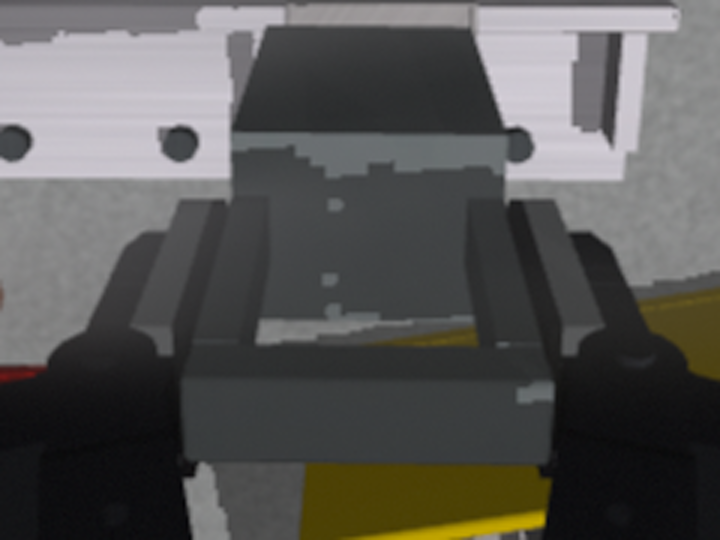

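play_rows(deltas=[[-0.9,2.4,0,0,0,0,0.3],[0,0,15,0,0,0,0.3],[0,0,15,0,0,0,0.3],[0,0,12,0,0,0,0.3],[0,0,8,0,0,0,0.3],[0,0,8,0,0,0,0.3],[0,0,0,0,0,0,0.3]])

```text
time: 31.7
position: [638.1, 240.1, 139.3]
ee_rot: [0.042, 0.999, -0.001, -0.001]
contact_force: [0.2, -0.8, -1.3]
gripper_width: 0.506
grasp_force: 61.7
```

Legs are about 15 mm past the plate top with no contact. I'll continue down.

play_rows(deltas=[[0,0,8,0,0,0,0.3],[0,0,8,0,0,0,0.3],[0,0,8,0,0,0,0.3],[0,0,8,0,0,0,0.3],[0,0,5,0,0,0,0.3],[0,0,0,0,0,0,0.3]])

```text
time: 32.45
position: [638.1, 240.0, 102.4]
ee_rot: [0.042, 0.999, -0.001, -0.001]
contact_force: [-0.1, -0.6, -1.1]
gripper_width: 0.506
grasp_force: 61.7
```

play_rows(deltas=[[0,0,2,0,0,0,0.3],[0,0,2,0,0,0,0.3],[0,0,0,0,0,0,0.3]])

```text
time: 32.83
position: [638.5, 240.1, 99.3]
ee_rot: [0.041, 0.999, -0.001, -0.0]
contact_force: [0.8, -0.8, -1.8]
gripper_width: 0.505
grasp_force: 62.0
```

play_rows(deltas=[[0,0,1.5,0,0,0,0.3],[0,0,1.5,0,0,0,0.3],[0,0,0,0,0,0,0.3]])

```text
time: 33.2
position: [640.4, 240.1, 99.3]
ee_rot: [0.041, 0.999, -0.001, 0.002]
contact_force: [-1.2, -0.8, 8.6]
gripper_width: 0.509
grasp_force: 62.9
```

play_rows(deltas=[[0,0,-1,0,0,0,0.6],[0,0,0,0,0,0,0.7],[0,0,0,0,0,0,0.75],[0,0,-10,0,0,0,0.75],[0,0,-30,0,0,0,0.75],[0,0,-45,0,0,0,0.75],[30,-30,-45,0,0,0,0.7],[40,-40,-45,0,0,0,0.7],[40,-40,-20,0,0,0,0.7],[40,-40,0,0,0,0,0.7],[0,0,0,0,0,0,0.7]])

```text
time: 34.58
position: [480.3, 107.1, 286.9]
ee_rot: [0.043, 0.999, -0.001, -0.0]
contact_force: [-0.2, -0.3, 0.7]
gripper_width: 0.701
grasp_force: 0.0
```

```bash
python3 - <<'E'
from h import *
p=get_image("wrist"); plates(p); save(p,"w10.png"); to([500,90,250],-.2)
for o in outline_of("yoke0",p)[:3]: ys,xs=np.nonzero(o["mask"]); print("yoke",round(o["score"],2),o["centre"],xs.min(),xs.max(),ys.min(),ys.max())
for s in (-22,22): print(proj(p,FM-n_+t_*(99+s)+[0,0,89+54]))
E
```

```text
0.8 c [472.682 100.515] size [51.738 91.145] yaw -0.20310438263823904 fence x,t -153.3668471385953 -53.54128568933808 [150 147 147]
0.8 c [324.877 206.904] size [67.826 51.433] yaw 0.7030811191046168 fence x,t -309.5770103292379 40.07116764947116 [93 54 28]
0.77 c [453.126 -44.453] size [89.872 53.233] yaw 0.18406960519446583 fence x,t -160.69016860417887 -199.63920142053595 [149 145 145]
0.71 c [631.943 236.923] size [46.933 16.19 ] yaw 1.5563344299693849 fence x,t -6.111709005587222 95.7482373089908 [59 58 58]
t 34.675 pos [482.734 108.262 287.369] j [-0.008 -0.173  1.885 -0.002  1.429 -1.495] F [ 0.567  0.542 -0.109] w 0.696 g 0.0
turn [-0.002  0.001  0.116] then shift [-20.55  -14.468  37.369]
yoke 0.96 [449.9, 274.9] 417 480 252 313
yoke 0.35 [197.9, 137.7] 169 232 100 178
[445.191 318.193]
[488.606 318.227]
```

View pics/w10.png

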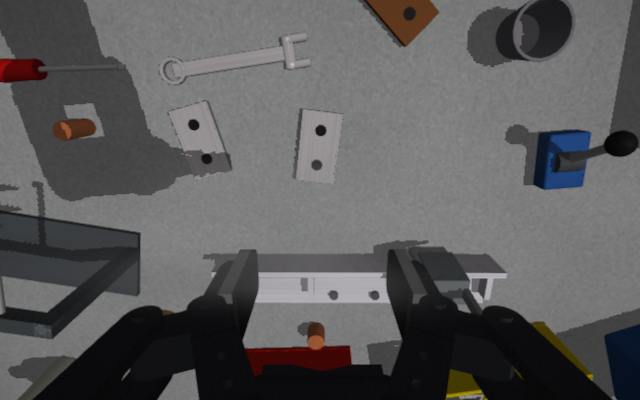

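The yoke at (450,275) holds plate0. Next is plate1 at (320,145) in this picture.

```bash
python3 -c "
from h import *
to(graspxy([472.7,100.5],-.203,25)+[0],-.203)"
```

```text
t 34.725 pos [483.207 108.558 287.265] j [-0.007 -0.171  1.883 -0.002  1.429 -1.495] F [-0.38   0.437 -0.648] w 0.702 g 0.0
turn [-0.002  0.001  0.12 ] then shift [ 33.666 -10.011 287.265]
```

play_rows(deltas=[[0,0,30,0,0,0.12,0.7],[17,-5,45,0,0,0,0.7],[16.7,-5,45,0,0,0,0.7],[0,0,45,0,0,0,0.7],[0,0,45,0,0,0,0.7],[0,0,40,0,0,0,0.7],[0,0,20,0,0,0,0.7],[0,0,17,0,0,0,0.7],[0,0,0,0,0,0,0.7],[0,0,0,0,0,0,0.3],[0,0,0,0,0,0,0.3],[0,0,0,0,0,0,0.3]])

```text
time: 36.22
position: [447.9, 104.9, 0.1]
ee_rot: [0.101, 0.995, -0.001, 0.0]
contact_force: [1.4, 0.6, 0.8]
gripper_width: 0.562
grasp_force: 62.1
```

play_rows(deltas=[[0,0,0,0,0,0,0.3],[0,0,0,0,0,0,0.3],[0,0,-30,0,0,0,0.3],[0,0,-40,0,0,-0.119,0.3],[0,0,-35,0,0.15,0,0.3],[0,0,0,0,0.158,0,0.3],[0,0,0,0,0.158,0,0.3],[0,0,0,0,0.158,0,0.3],[0,0,0,0,0.158,0,0.3],[0,0,0,0,0.158,0,0.3],[0,0,0,0,0.16,0,0.3],[0,0,0,0,0,0,0.3]])

```text
time: 37.72
position: [446.2, 104.6, 101.5]
ee_rot: [0.037, 0.85, 0.021, -0.524]
contact_force: [-0.3, -0.2, -2.9]
gripper_width: 0.563
grasp_force: 63.2
```

```bash
python3 -c "
from h import *
to(stand(1.1,2,3,-20,s=70,k=6),FY,1.1)
p=get_image('wrist')
for o in outline_of('plate0',p)[:5]:
    ys,xs=np.nonzero(o['mask']); print(round(o['score'],2),o['centre'],xs.min(),xs.max(),ys.min(),ys.max())"
```

```text
t 37.725 pos [446.21  104.634 101.451] j [-0.04   0.645  1.567  0.043  2.034 -1.529] F [-0.316 -0.159 -2.915] w 0.563 g 63.164212703704834
turn [-0.001 -0.005 -0.003] then shift [ -94.917   31.658 -103.771]
0.91 [413.5, 203.8] 360 466 164 238
0.7 [83.7, 333.5] 39 142 299 399
0.69 [4.5, 164.0] 0 16 153 174
0.65 [321.0, 295.0] 264 378 223 369
0.65 [25.7, 250.7] 0 46 247 258
```

play_rows(deltas=[[-13,5,-16,0,0,0,0.3],[-13,5,-17,0,0,0,0.3],[-13,5,-17,0,0,0,0.3],[-13,5,-17,0,0,0,0.3],[-13,5,-16,0,0,0,0.3],[-13,4,-12,0,0,0,0.3],[-9,2,-6,0,0,0,0.3],[-5,0.7,-2,0,0,0,0.3],[0,0,0,0,0,0,0.3]])

```text
time: 38.95
position: [582.7, 125.3, 69.0]
ee_rot: [0.036, 0.851, 0.021, -0.523]
contact_force: [-0.6, -1.3, -2.3]
gripper_width: 0.558
grasp_force: 63.2
```

play_rows(deltas=[[-3,0,0,0,0,0,0.3],[-3,0,-1,0,0,0,0.3],[0,0,0,0,0,0,0.3]])

```text
time: 39.33
position: [586.5, 124.9, 63.9]
ee_rot: [0.036, 0.851, 0.021, -0.523]
contact_force: [0.7, 0.2, -2.6]
gripper_width: 0.561
grasp_force: 63.2
```

play_rows(deltas=[[-2,0,-1,0,0,0,0.3],[-1,0,-2,0,0,0,0.3],[0,0,0,0,0,0,0.3]])

```text
time: 39.7
position: [589.7, 124.8, 64.0]
ee_rot: [0.036, 0.85, 0.021, -0.525]
contact_force: [-6.6, 1.1, 3.6]
gripper_width: 0.567
grasp_force: 62.7
```

play_rows(deltas=[[-1,0,-3,0,0,0,0.3],[-1,0,-3,0,0,0,0.3],[0,0,0,0,0,0,0.3]])

```text
time: 40.08
position: [595.3, 124.6, 64.8]
ee_rot: [0.036, 0.849, 0.021, -0.526]
contact_force: [-9.1, 1.2, 3.6]
gripper_width: 0.563
grasp_force: 62.8
```

```bash
python3 - <<'E'
from h import *
p,R,S=pose(); print(p,S["contact_force"])
for th in (1.1,1.25,1.4,1.5,1.5708):
    G=stand(th,0,0,-20,s=70,k=0.); X=G+6*Rdes(FY,1.1)[:,2]; print(th,R.T@(X-p))
E
```

```text
[595.252 124.556  64.829] [-9.089  1.161  3.573]
1.1 [ 1.106 -0.686  8.732]
1.25 [-0.075 -0.7   -1.169]
1.4 [ -2.892  -0.712 -10.929]
1.5 [ -5.649  -0.718 -17.248]
1.5708 [ -8.009  -0.722 -21.591]
```

play_rows(deltas=[[-1.7,0,-4,0,0,0,0.3],[-1.7,0,-4,0,0,0,0.3],[-2,0,-4,0,0,0,0.3],[-2,0,-4,0,0,0,0.3],[-2,0,-4,0,0,0,0.3],[0,0,0,0,0,0,0.3]])

```text
time: 40.83
position: [617.7, 122.4, 64.4]
ee_rot: [0.036, 0.85, 0.021, -0.525]
contact_force: [-6.5, 0.0, -0.6]
gripper_width: 0.558
grasp_force: 62.6
```

play_rows(deltas=[[-1,0,-2,0,0,0,0.3],[0,0,0,0,0,0,0.3]])

```text
time: 41.08
position: [620.0, 122.2, 64.1]
ee_rot: [0.036, 0.85, 0.021, -0.525]
contact_force: [-5.7, -0.1, -0.8]
gripper_width: 0.555
grasp_force: 62.4
```

```bash
python3 - <<'E'
from h import *
p=angle(-20); toprow(p,-20,(-12,12))
E
```

```text
0.9 [123.9, 161.9] 86 160 126 200
0.83 [324.2, 250.6] 261 382 216 291
0.81 [19.8, 66.5] 0 55 54 89
0.76 [536.7, 265.2] 496 576 222 291
expect 90 0 [array([261.377, 238.569]), array([384.604, 238.304])]
expect 90 -10 [array([264.394, 219.997]), array([381.491, 219.729])]
expect 52 -10 [array([273.724, 269.542]), array([372.398, 269.353])]
310 from row 203 [130 130 130 128 124 125 127 128 128 129 131 134 134 134 127 139 147 147
 148 149 148 148 147 147 148 149 150 151 151 149 149 135 106  90  89  90
  89  90  91  91  90  91  91  92  92  92  93  93  92  92]
334 from row 203 [130 131 130 130 129 128 128 129 129 130 133 133 134 134 131 141 148 149
 150 151 150 150 149 150 150 150 150 150 149 149 148 134 104  88  89  88
  88  88  89  88  89  89  90  89  90  89  89  90  89  90]
```

play_rows(deltas=[[-0.9,0,-1.8,0,0,0,0.3],[0,0,0,0,0,0,0.3]])

```text
time: 41.42
position: [621.7, 122.3, 64.1]
ee_rot: [0.036, 0.85, 0.021, -0.525]
contact_force: [-6.6, 1.6, -1.0]
gripper_width: 0.553
grasp_force: 63.2
```

play_rows(deltas=[[-0.5,0,-1,0,0,0,0.3],[0,0,0,0,0,0,0.3]])

```text
time: 41.68
position: [621.9, 122.3, 64.1]
ee_rot: [0.036, 0.849, 0.021, -0.527]
contact_force: [-12.0, 0.4, -0.1]
gripper_width: 0.556
grasp_force: 64.0
```

play_rows(deltas=[[0,0,0,0,0,0,0.57],[0,0,0,0,0,0,0.6],[0,0,0,0,0,0,0.62],[0,0,0,0,0,0,0.64],[0,0,0,0,0,0,0.64]])

```text
time: 42.3
position: [624.4, 121.7, 64.7]
ee_rot: [0.036, 0.852, 0.021, -0.522]
contact_force: [-0.6, 0.1, 0.7]
gripper_width: 0.641
grasp_force: 0.0
```

```bash
python3 - <<'E'
from h import *
p=angle(-20); toprow(p,-20,(-12,12))
E
```

```text
0.96 [325.2, 246.3] 264 381 214 283
0.94 [20.9, 64.7] 0 56 51 86
0.72 [532.4, 256.7] 493 569 215 282
0.62 [126.4, 157.9] 88 160 124 197
expect 90 0 [array([263.274, 231.233]), array([383.378, 230.945])]
expect 90 -10 [array([266.099, 213.381]), array([380.401, 213.095])]
expect 52 -10 [array([274.989, 262.618]), array([371.592, 262.404])]
311 from row 196 [128 129 129 128 129 130 127 126 126 129 130 129 131 134 135 135 135 137
 137 125 138 148 148 149 150 151 150 150 150 149 150 152 153 153 151 149
 137 107  88  87  88  88  89  89  89  90  90  91  92  92]
335 from row 196 [128 129 131 131 132 132 132 132 131 128 128 128 131 135 135 136 134 133
 132 122 139 149 151 152 152 151 151 151 151 151 153 152 152 152 151 149
 137 108  89  87  87  87  88  88  88  88  88  89  88  89]
```

play_rows(deltas=[[0,0,0,0,0,0,0.7],[0,0,0,0,0,0,0.8],[0,0,0,0,0,0,0.8],[0,0,-3,0,0,0,0.8],[0,0,-6,0,0,0,0.8],[0,0,-8,0,0,0,0.8],[0,0,-8,0,0,0,0.8],[0,0,-15,0,0,0,0.8],[0,0,-20,0,0,0,0.8],[40,0,-20,0,0,0,0.8],[50,0,0,0,0,0,0.8],[50,0,0,0,0,0,0.8]])

```text
time: 43.9
position: [631.9, 121.3, 226.9]
ee_rot: [0.036, 0.852, 0.021, -0.522]
contact_force: [1.0, -0.3, 0.6]
gripper_width: 0.8
grasp_force: 0.0
```

play_rows(deltas=[[40,0,0,0,-0.157,0,0.8],[0,0,0,0,-0.157,0.025,0.8],[0,-20,0,0,-0.157,0.025,0.8],[0,-40,0,0,-0.157,0.025,0.8],[0,-40,0,0,-0.157,0.025,0.8],[0,-40,0,0,-0.157,0.025,0.8],[0,-40,0,0,-0.157,0.04,0.8],[0,-40,-20,0,0,0,0.8],[0,-40,-20,0,0,0,0.8],[0,-40,-20,0,0,0,0.8],[0,-40,0,0,0,0,0.8],[0,0,0,0,0,0,0.8]])

```text
time: 45.4
position: [552.0, -208.4, 342.2]
ee_rot: [0.115, 0.993, -0.035, -0.001]
contact_force: [0.6, 0.7, 0.3]
gripper_width: 0.798
grasp_force: 0.0
```

```bash
python3 -c "
from h import *
to([480,-290,340],-0.252)"
```

```text
t 45.4 pos [ 552.032 -208.441  342.156] j [-0.525  0.027  1.599 -0.065  1.49  -1.86 ] F [0.571 0.673 0.301] w 0.798 g 0.0
turn [-0.069  0.007  0.02 ] then shift [ 49.42  -96.944   2.156]
```

play_rows(deltas=[[0,0,0,-0.069,0.007,0.02,0.8],[16,-32,0,0,0,0,0.8],[16,-32,0,0,0,0,0.8],[17,-33,0,0,0,0,0.8],[0,0,0,0,0,0,0.8]])

```text
time: 46.02
position: [480.3, -288.7, 341.1]
ee_rot: [0.125, 0.992, 0.0, -0.001]
contact_force: [0.4, 0.3, -0.8]
gripper_width: 0.799
grasp_force: 0.0
```

```bash
cat >> h.py <<'E'
def yoketop(p,guess):
    """edges of the yoke's top bar (z=172) near a guessed world centre; prints grey profiles"""
    g=cv2.cvtColor(p["color"],cv2.COLOR_RGB2GRAY).astype(int); c=np.round(proj(p,list(guess)+[172])).astype(int)
    print("guess px",c)
    for d in (-13,13): print("col",c[0]+d,"rows",c[1]-22,g[c[1]-22:c[1]+22,c[0]+d])
    for d in (-2,2): print("row",c[1]+d,"cols",c[0]-34,g[c[1]+d,c[0]-34:c[0]+34])
E
python3 - <<'E'
from h import *
to([480,-290,340],-0.252); p=get_image("wrist"); yoketop(p,[497,-292])
E
```

```text
t 46.025 pos [ 480.349 -288.708  341.111] j [-0.743 -0.035  1.662 -0.     1.517 -2.064] F [ 0.361  0.329 -0.808] w 0.799 g 0.0
turn [ 0.001 -0.001  0.002] then shift [ 0.016 -1.338  1.111]
guess px [324 190]
col 311 rows 168 [ 71  76 110 123 123 123 113 106 106 118 122 122 121 121 111  91  82  82
  82  81  81  80  73  70  95 115 119 118 118 119 119 120 120 120 119 110
  89  78  79  81  63  49  48  47]
col 337 rows 168 [ 75  76 100 120 125 125 124 125 123 123 122 118 107  86  76  74  73  72
  71  71  70  67  65  66  77 109 121 121 122 121 121 120 120 120 119 135
  97  48  47  48  49  48  47  47]
row 188 cols 290 [ 87  86  85  86  86  85  86  86  86  85  86  79  73  70  71  71  72  67
  69  78  81  81  80  81  80  81  80  80  75  83 112 139 157 168 171 170
 149 105  80  80  80  80  80  80  80  80  80  70  61  67  69  68  68  68
  73  80  83  84  84  84  83  84  83  84  84  83  83  83]
row 192 cols 290 [84 84 84 84 85 84 84 84 84 85 79 87 99 97 97 96 96 95 95 96 95 95 95 93
 93 92 92 91 87 84 84 82 82 82 82 82 82 81 81 80 79 80 80 80 80 79 78 77
 77 77 77 75 71 71 72 78 83 83 82 83 83 83 82 83 82 82 83 83]
```

```bash
python3 - <<'E'
from h import *
p=get_image("wrist"); g=cv2.cvtColor(p["color"],cv2.COLOR_RGB2GRAY).astype(int); print(g[198,290:358])
c=atz(p,(323,198.3),172); print(c)
to([c[0],c[1],128],-0.252)
E
```

```text
[ 83  83  83  83  83  84  83  84  84  79 102 120 120 119 119 119 119 120
 119 120 120 119 120 120 120 120 120 120 120 121 120 120 120 120 120 121
 121 120 121 120 121 120 121 122 121 121 121 121 121 121 120 121 121 128
 109  77  80  80  80  80  79  80  79  79  79  79  79  78]
[ 505.631 -294.012  172.   ]
t 46.125 pos [ 481.422 -287.445  341.096] j [-0.741 -0.035  1.661  0.     1.516 -2.064] F [0.415 0.236 0.373] w 0.797 g 0.0
turn [ 0.001 -0.001  0.005] then shift [-25.082  -0.323 213.096]
```

play_rows(deltas=[[-25,-0.9,30,0,0,0.005,0.8],[0,0,45,0,0,0,0.8],[0,0,45,0,0,0,0.8],[0,0,40,0,0,0,0.8],[0,0,30,0,0,0,0.8],[0,0,23,0,0,0,0.8],[0,0,0,0,0,0,0.3],[0,0,0,0,0,0,0.3],[0,0,0,0,0,0,0.3],[0,0,0,0,0,0,0.3],[0,0,0,0,0,0,0.3],[0,0,0,0,0,0,0.3]])

```text
time: 47.62
position: [504.8, -295.1, 128.1]
ee_rot: [0.126, 0.992, 0.0, -0.0]
contact_force: [0.0, -0.3, -1.4]
gripper_width: 0.508
grasp_force: 60.9
```

play_rows(deltas=[[0,0,-11,0,0,0,0.3],[0,0,-10,0,0,0,0.3],[0,0,0,0,0,0,0.3],[15,0,0,0,0,0,0.3],[20,0,0,0,0,0,0.3],[20,0,0,0,0,0,0.3],[20,0,0,0,0,0,0.3],[10,0,0,0,0,0,0.3],[0,0,0,0,0,0,0.3]])

```text
time: 48.75
position: [421.9, -273.5, 148.9]
ee_rot: [0.126, 0.992, 0.0, -0.001]
contact_force: [-0.7, 0.1, -1.5]
gripper_width: 0.504
grasp_force: 61.0
```

```bash
cat >> h.py <<'E'
def held(p,gap):
    """profile at the bar and roof edges of the held yoke; gap = TCP z - yoke point z"""
    a,R,S=pose(); g=cv2.cvtColor(p["color"],cv2.COLOR_RGB2GRAY).astype(int)
    for nm,x,z in (("roof near",17,6),("bar near",6,54),("bar far",-6,54)):
        c=proj(p,a+R@np.array([x,0,0])+[0,0,z-gap]); u,v=np.round(c).astype(int); u-=25 if nm=="roof near" else 15
        print(nm,c,"rows",v-14,g[v-14:v+14,u])
E
python3 - <<'E'
from h import *
p=get_image("wrist"); held(p,9.8)
to(FM+t_*-20+np.array([0,0,200]),FY); plates(get_image("scene"))
E
```

```text
roof near [323.427 224.951] rows 211 [ 58  58  57  57  57  56  56  57  56  57  57  67 106 120 120 120 120 120
 120 120 120 120 120 120 120 120 120 120]
bar near [323.889 309.244] rows 295 [53 53 53 52 52 52 52 52 51 56 62 66 68 67 68 68 68 67 67 68 67 67 67 67
 67 67 67 67]
bar far [323.852 337.953] rows 324 [67 66 67 66 67 66 66 66 58 45 42 43 43 43 42 43 43 43 65 73 73 73 72 73
 72 72 70 71]
t 48.8 pos [ 422.478 -273.779  149.118] j [-0.8   -0.007  1.993 -0.     1.156 -2.118] F [ 0.594 -0.086 -1.562] w 0.507 g 61.026872992515564
turn [ 0.    -0.001 -0.169] then shift [-171.99   410.728  -50.882]
0.76 c [460.23  -39.823] size [97.225 51.872] yaw 0.18180245615848137 fence x,t -153.99987519860184 -194.4296681555458 [168 170 167]
0.73 c [318.756 205.46 ] size [100.264  59.481] yaw 0.7060355634389235 fence x,t -315.55512388433186 38.11906418008835 [102  60  25]
0.63 c [ 254.821 -253.601] size [60.037 99.118] yaw -0.4997155469424681 fence x,t -340.74903395907455 -424.68812953106203 [224 195   0]
```

play_rows(deltas=[[0,0,-30,0,0,0,0.3],[0,0,-30,0,0,-0.169,0.3],[-10,41,0,0,0,0,0.3],[-10,41,0,0,0,0,0.3],[-15,41,0,0,0,0,0.3],[-15,41,0,0,0,0,0.3],[-15,41,0,0,0,0,0.3],[-20,41,0,0,0,0,0.3],[-20,41,0,0,0,0,0.3],[-20,41,0,0,0,0,0.3],[-20,41,0,0,0,0,0.3],[-20,40,0,0,0,0,0.3]])

```text
time: 50.4
position: [622.3, 121.8, 208.9]
ee_rot: [0.042, 0.999, 0.0, -0.0]
contact_force: [0.6, -0.7, -1.4]
gripper_width: 0.509
grasp_force: 61.5
```

play_rows(deltas=[[-5,0,10,0,0,0,0.3],[0,0,0,0,0,0,0.3],[0,0,0,0,0,0,0.3]])

```text
time: 50.78
position: [625.9, 118.7, 198.8]
ee_rot: [0.042, 0.999, 0.0, -0.001]
contact_force: [-0.7, 0.3, -1.9]
gripper_width: 0.506
grasp_force: 61.7
```

```bash
python3 - <<'E'
from h import *
to(FM+n_*.7+t_*-20+np.array([0,0,180]),FY)
p=get_image("wrist"); g=cv2.cvtColor(p["color"],cv2.COLOR_RGB2GRAY).astype(int)
for z,dx in ((90,0),(90,-10),(52,0)): print("expect",z,dx,[proj(p,FM+n_*dx+t_*(-20+s)+[0,0,z]) for s in (-25,25)])
c=proj(p,FM-n_*7+t_*-20+[0,0,90]).astype(int); print(c,"cols",c[0]-45,g[c[1],c[0]-45:c[0]+45]); print("rows",c[1]-12,g[c[1]-12:c[1]+12,c[0]])
for o in outline_of("plate0",p)[:4]: ys,xs=np.nonzero(o["mask"]); print(round(o["score"],2),o["centre"],xs.min(),xs.max(),ys.min(),ys.max())
E
```

```text
t 50.775 pos [625.873 118.678 198.797] j [ 0.01   0.245  1.618  0.     1.279 -1.476] F [-0.657  0.281 -1.861] w 0.506 g 61.66887804865837
turn [ 0.    -0.002 -0.001] then shift [-2.94   2.589 18.797]
expect 90 0 [array([294.87 , 194.871]), array([358.531, 194.816])]
expect 90 -10 [array([294.535, 182.6  ]), array([358.948, 182.542])]
expect 52 0 [array([298.187, 181.932]), array([354.154, 181.882])]
[326 186] cols 281 [197 196 197 197 197 197 197 197 197 197 197 198 198 170 144 154 156 157
 158 156 155 155 155 155 153 154 156 158 155 153 155 157 159 156 155 156
 156 157 157 157 156 156 158 159 159 157 157 157 157 157 158 159 159 159
 160 160 160 159 158 158 158 159 161 162 162 161 160 160 159 159 158 157
 153 153 157 160 167 190 206 206 206 206 206 206 206 206 207 207 206 207]
rows 174 [ 60  61  70  81  83  83  82  99 140 158 159 159 157 118  75  67  66  65
  63  62  62  61  60  58]
0.96 [431.9, 173.1] 416 450 159 193
0.66 [327.5, 174.8] 293 357 159 186
0.6 [126.3, 19.6] 93 168 0 53
0.34 [296.1, 288.9] 286 302 285 291
```

play_rows(deltas=[[-2.9,2.3,0,0,0,0,0.3],[0,0,15,0,0,0,0.3],[0,0,15,0,0,0,0.3],[0,0,12,0,0,0,0.3],[0,0,8,0,0,0,0.3],[0,0,8,0,0,0,0.3],[0,0,0,0,0,0,0.3]])

```text
time: 51.75
position: [628.9, 121.7, 140.3]
ee_rot: [0.042, 0.999, 0.0, -0.001]
contact_force: [-0.6, 0.3, -1.8]
gripper_width: 0.51
grasp_force: 61.7
```

play_rows(deltas=[[0,0,8,0,0,0,0.3],[0,0,8,0,0,0,0.3],[0,0,8,0,0,0,0.3],[0,0,8,0,0,0,0.3],[0,0,5,0,0,0,0.3],[0,0,2,0,0,0,0.3],[0,0,2,0,0,0,0.3],[0,0,1.5,0,0,0,0.3],[0,0,1.5,0,0,0,0.3],[0,0,0,0,0,0,0.3]])

```text
time: 53.0
position: [630.5, 121.7, 99.0]
ee_rot: [0.042, 0.999, 0.0, 0.001]
contact_force: [-1.0, -0.1, 5.4]
gripper_width: 0.511
grasp_force: 62.3
```

Seated. I'll release it and head over plate2.

play_rows(deltas=[[0,0,-1,0,0,0,0.6],[0,0,0,0,0,0,0.7],[0,0,0,0,0,0,0.75],[0,0,-10,0,0,0,0.75],[0,0,-30,0,0,0,0.75],[0,0,-45,0,0,0,0.75],[40,-30,-45,0,0,0,0.7],[40,-40,-45,0,0,0,0.7],[40,-40,0,0,0,0,0.7],[30,-40,0,0,0,0,0.7],[0,0,0,0,0,0,0.7]])

```text
time: 54.38
position: [474.9, -10.0, 264.7]
ee_rot: [0.044, 0.999, -0.0, 0.0]
contact_force: [0.4, -0.3, -0.6]
gripper_width: 0.701
grasp_force: 0.0
```

```bash
python3 - <<'E'
from h import *
p=get_image("wrist"); plates(p)
to([450,-40,0],0.18)
for o in outline_of("yoke0",p)[:3]: ys,xs=np.nonzero(o["mask"]); print("yoke",round(o["score"],2),o["centre"],xs.min(),xs.max(),ys.min(),ys.max())
for t in (-42,2): print(proj(p,FM-n_+t_*t+[0,0,89+54]))
E
```

```text
0.93 c [347.072 208.046] size [74.13  36.198] yaw 1.4829375771687465 fence x,t -287.55579851354935 43.07130564521601 [98 60 32]
0.88 c [453.489 -46.59 ] size [90.87  52.451] yaw 0.16876854630947008 fence x,t -160.14948163679355 -201.73821239980964 [162 158 159]
0.68 c [ 294.06  -267.497] size [39.791 14.037] yaw 1.4829366450623649 fence x,t -300.48210272574835 -435.2427112956867 [109  90   0]
0.6 c [619.436 118.133] size [48.866 14.72 ] yaw 1.483845581942409 fence x,t -8.60853222577359 -23.67322169651801 [64 62 61]
t 54.475 pos [476.391  -8.687 264.726] j [-0.257 -0.205  1.953  0.001  1.393 -1.743] F [0.915 0.047 0.405] w 0.7 g 0.0
turn [ 0.     0.001 -0.265] then shift [ 31.571 -26.082 264.726]
yoke 0.94 [451.5, 282.6] 421 482 256 314
yoke 0.61 [562.3, 296.9] 518 619 256 337
yoke 0.26 [625.1, 27.8] 611 639 0 52
[451.797 329.15 ]
[498.218 329.05 ]
```

```bash
python3 -c "
from h import *
to(graspxy([453.5,-46.6],.169,25)+[0],.169)"
```

```text
t 54.525 pos [476.655  -8.315 264.522] j [-0.256 -0.204  1.952  0.001  1.393 -1.743] F [0.564 0.006 0.552] w 0.698 g 0.0
turn [ 0.     0.    -0.253] then shift [ 54.264 -33.845 264.522]
```

play_rows(deltas=[[0,0,20,0,0,-0.126,0.7],[0,0,30,0,0,-0.127,0.7],[27,-17,45,0,0,0,0.7],[27.2,-16.8,45,0,0,0,0.7],[0,0,45,0,0,0,0.7],[0,0,40,0,0,0,0.7],[0,0,25,0,0,0,0.7],[0,0,14.5,0,0,0,0.7],[0,0,0,0,0,0,0.7],[0,0,0,0,0,0,0.3],[0,0,0,0,0,0,0.3],[0,0,0,0,0,0,0.3]])

```text
time: 56.02
position: [429.3, -51.0, 0.6]
ee_rot: [-0.084, 0.996, 0.0, 0.001]
contact_force: [0.1, 2.6, 5.7]
gripper_width: 0.563
grasp_force: 62.8
```

play_rows(deltas=[[0,0,0,0,0,0,0.3],[0,0,0,0,0,0,0.3],[0,0,-30,0,0,0,0.3],[0,0,-40,0,0,0.126,0.3],[0,0,-35,0,0,0.127,0.3],[-10,0,0,0,0.157,0,0.3],[-10,0,0,0,0.157,0,0.3],[-10,0,0,0,0.157,0,0.3],[0,0,0,0,0.157,0,0.3],[0,0,0,0,0.157,0,0.3],[0,0,0,0,0.157,0,0.3],[0,0,0,0,0.158,0,0.3]])

```text
time: 57.52
position: [458.1, -53.6, 99.2]
ee_rot: [0.036, 0.851, 0.022, -0.524]
contact_force: [0.6, 0.0, -4.0]
gripper_width: 0.56
grasp_force: 63.8
```

```bash
python3 -c "
from h import *
to(stand(1.1,2,3,-135,s=70,k=6),FY,1.1)"
```

```text
t 57.525 pos [458.111 -53.633  99.167] j [-0.27   0.666  1.538 -0.186  2.027 -1.738] F [ 0.643  0.034 -4.041] w 0.56 g 63.776618242263794
turn [-0.    -0.003  0.   ] then shift [-81.479  73.368 -82.405]
```

play_rows(deltas=[[-8,12,-12,0,0,0,0.3],[-12,13,-14,0,0,0,0.3],[-12,13,-14,0,0,0,0.3],[-12,13,-14,0,0,0,0.3],[-12,12,-12,0,0,0,0.3],[-12,10,-9,0,0,0,0.3],[-9,0.4,-5,0,0,0,0.3],[-4,0,-2,0,0,0,0.3],[0,0,0,0,0,0,0.3]])

```text
time: 58.65
position: [572.9, 10.1, 64.3]
ee_rot: [0.036, 0.851, 0.022, -0.523]
contact_force: [-0.2, -0.5, -3.5]
gripper_width: 0.56
grasp_force: 63.8
```

play_rows(deltas=[[-3,0,0,0,0,0,0.3],[-3,0,-1,0,0,0,0.3],[-1,0,-2,0,0,0,0.3],[0,0,0,0,0,0,0.3]])

```text
time: 59.15
position: [578.6, 10.1, 62.9]
ee_rot: [0.036, 0.85, 0.022, -0.525]
contact_force: [-5.5, 0.3, 8.8]
gripper_width: 0.562
grasp_force: 63.8
```

play_rows(deltas=[[-0.5,0,-4,0,0,0,0.3],[-1,0,-4,0,0,0,0.3],[-1.7,0,-4,0,0,0,0.3],[-1.7,0,-4,0,0,0,0.3],[-2,0,-4,0,0,0,0.3],[-2,0,-4,0,0,0,0.3],[-2,0,-3,0,0,0,0.3],[0,0,0,0,0,0,0.3]])

```text
time: 60.15
position: [606.6, 8.1, 62.7]
ee_rot: [0.035, 0.85, 0.023, -0.525]
contact_force: [-6.2, 1.0, 0.6]
gripper_width: 0.559
grasp_force: 62.4
```

```bash
python3 - <<'E'
from h import *
p=angle(-135); toprow(p,-135,(-12,12))
E
```

```text
0.93 [319.6, 251.8] 262 381 215 295
0.8 [91.9, 74.0] 50 136 54 93
0.76 [538.1, 271.3] 492 571 226 295
0.69 [455.6, 85.4] 415 500 62 103
expect 90 0 [array([259.627, 243.596]), array([386.231, 243.582])]
expect 90 -10 [array([262.81 , 224.297]), array([382.943, 224.285])]
expect 52 -10 [array([272.307, 274.339]), array([373.151, 274.326])]
310 from row 208 [139 138 137 138 139 138 136 126 143 152 153 154 155 156 155 154 154 155
 156 158 157 157 156 152 126 101  97  97  96  97  98  98  97  98  97  96
  97  97  97  98 100 100  99  99 100  99  99  99  99  98]
334 from row 208 [133 135 136 134 135 136 139 127 146 156 155 156 156 156 156 155 156 156
 157 157 156 156 156 154 129 102  95  95  96  96  96  97  97  97  97  97
  97  97  97  97  97  96  97  97  97  96  97  96  96  97]
```

play_rows(deltas=[[-1.4,0,-3,0,0,0,0.3],[0,0,0,0,0,0,0.3]])

```text
time: 60.5
position: [609.9, 7.9, 62.6]
ee_rot: [0.035, 0.85, 0.023, -0.525]
contact_force: [-6.1, 1.0, -0.7]
gripper_width: 0.557
grasp_force: 62.4
```

play_rows(deltas=[[-0.5,0,-1,0,0,0,0.3],[0,0,0,0,0,0,0.3]])

```text
time: 60.75
position: [611.0, 7.5, 62.4]
ee_rot: [0.036, 0.85, 0.022, -0.525]
contact_force: [-5.8, -0.3, -0.9]
gripper_width: 0.558
grasp_force: 62.4
```

play_rows(deltas=[[-0.5,0,-1,0,0,0,0.3],[0,0,0,0,0,0,0.3]])

```text
time: 61.0
position: [612.0, 7.4, 62.4]
ee_rot: [0.036, 0.85, 0.022, -0.525]
contact_force: [-6.2, -0.5, -0.7]
gripper_width: 0.561
grasp_force: 62.5
```

play_rows(deltas=[[-0.6,0,-0.9,0,0,0,0.3],[0,0,0,0,0,0,0.3]])

```text
time: 61.25
position: [612.2, 7.4, 62.4]
ee_rot: [0.036, 0.849, 0.022, -0.527]
contact_force: [-10.9, 0.4, 0.1]
gripper_width: 0.555
grasp_force: 63.7
```

play_rows(deltas=[[-0.4,0,-0.7,0,0,0,0.3],[0,0,0,0,0,0,0.3]])

```text
time: 61.5
position: [612.3, 7.4, 62.5]
ee_rot: [0.036, 0.848, 0.022, -0.528]
contact_force: [-15.7, 0.5, 0.1]
gripper_width: 0.555
grasp_force: 64.0
```

```bash
python3 - <<'E'
from h import *
p=angle(-135); toprow(p,-135,(-12,12))
E
```

```text
0.71 [320.8, 244.1] 261 382 214 285
0.67 [455.7, 82.2] 415 498 62 102
0.6 [533.2, 259.1] 488 565 214 285
0.59 [94.5, 75.9] 54 138 54 92
expect 90 0 [array([261.917, 231.637]), array([384.818, 231.525])]
expect 90 -10 [array([264.915, 213.574]), array([381.671, 213.463])]
expect 52 -10 [array([273.898, 264.514]), array([372.454, 264.43 ])]
311 from row 197 [143 143 141 137 136 136 138 139 139 139 140 141 138 138 137 136 137 139
 129 149 159 157 158 159 159 157 157 157 160 160 161 161 160 160 158 156
 133 103  93  94  95  95  96  96  96  96  97  98  98  99]
335 from row 197 [140 136 137 140 139 135 133 135 137 137 137 138 140 141 140 138 138 142
 133 152 160 159 161 160 159 159 160 160 161 160 160 159 159 159 156 155
 132 102  92  93  93  93  94  94  94  94  95  95  94  95]
```

play_rows(deltas=[[0.2,0,0.5,0,0,0,0.3],[0,0,0,0,0,0,0.57],[0,0,0,0,0,0,0.6],[0,0,0,0,0,0,0.62],[0,0,0,0,0,0,0.64],[0,0,0,0,0,0,0.64]])

```text
time: 62.35
position: [615.0, 7.1, 62.5]
ee_rot: [0.036, 0.852, 0.022, -0.522]
contact_force: [0.5, 0.8, 0.3]
gripper_width: 0.639
grasp_force: 0.0
```

```bash
python3 - <<'E'
from h import *
p=angle(-135); toprow(p,-135,(-12,))
E
```

```text
0.83 [529.9, 252.9] 487 561 210 280
0.8 [319.9, 242.1] 264 381 209 279
0.65 [95.2, 67.2] 54 138 49 88
0.6 [598.0, 71.3] 561 639 42 104
expect 90 0 [array([262.849, 227.289]), array([384.213, 227.22 ])]
expect 90 -10 [array([265.732, 209.449]), array([381.174, 209.381])]
expect 52 -10 [array([274.571, 259.733]), array([371.989, 259.682])]
311 from row 193 [142 143 140 138 136 137 139 139 138 139 140 140 137 137 136 137 130 146
 156 157 157 158 159 158 157 157 158 160 162 162 162 160 160 140 105  91
  91  92  92  92  93  93  93  93  95  94  94  95  96  96]
```

play_rows(deltas=[[0,0,0,0,0,0,0.7],[0,0,0,0,0,0,0.8],[0,0,0,0,0,0,0.8],[0,0,-3,0,0,0,0.8],[0,0,-6,0,0,0,0.8],[0,0,-8,0,0,0,0.8],[0,0,-8,0,0,0,0.8],[0,0,-15,0,0,0,0.8],[0,0,-20,0,0,0,0.8],[40,0,-20,0,0,0,0.8],[50,0,0,0,0,0,0.8],[50,0,0,0,0,0,0.8]])

```text
time: 63.95
position: [622.5, 6.4, 224.7]
ee_rot: [0.036, 0.852, 0.022, -0.522]
contact_force: [1.3, -0.9, -0.1]
gripper_width: 0.8
grasp_force: 0.0
```

play_rows(deltas=[[50,0,0,0,-0.157,0,0.8],[40,0,0,0,-0.157,0,0.8],[30,0,0,0,-0.157,0,0.8],[0,-30,0,0,-0.157,0,0.8],[0,-40,0,0,-0.157,0,0.8],[0,-40,0,0,-0.157,0,0.8],[0,-40,0,0,-0.157,0,0.8],[0,-40,0,0,0,0.168,0.8],[0,-40,0,0,0,0,0.8],[0,-40,0,0,0,0,0.8],[0,-40,0,0,0,0,0.8],[0,0,0,0,0,0,0.8]])

```text
time: 65.45
position: [509.2, -295.8, 321.8]
ee_rot: [0.127, 0.992, 0.0, -0.001]
contact_force: [-0.3, 0.5, 0.6]
gripper_width: 0.799
grasp_force: 0.0
```

```bash
python3 -c "
from h import *
to([455,-385,340],-0.252)"
```

```text
t 65.45 pos [ 509.208 -295.803  321.763] j [-0.718  0.043  1.618 -0.001  1.483 -2.034] F [-0.286  0.546  0.565] w 0.799 g 0.0
turn [-0.    -0.002 -0.003] then shift [ 30.255 -99.896 -18.237]
```

play_rows(deltas=[[10,-33,-9,0,0,0,0.8],[10,-33,-9,0,0,0,0.8],[10,-34,0,0,0,-0.003,0.8],[0,0,0,0,0,0,0.8]])

```text
time: 65.95
position: [455.4, -383.8, 339.8]
ee_rot: [0.125, 0.992, 0.0, -0.001]
contact_force: [0.3, 0.5, -0.6]
gripper_width: 0.799
grasp_force: 0.0
```

```bash
python3 - <<'E'
from h import *
to([455,-385,340],-0.252); p=get_image("wrist"); yoketop(p,[479,-391])
E
```

```text
t 65.95 pos [ 455.418 -383.756  339.824] j [-0.89   0.051  1.578 -0.001  1.515 -2.21 ] F [ 0.253  0.455 -0.614] w 0.799 g 0.0
turn [ 0.    -0.002  0.001] then shift [ 0.095 -1.309 -0.176]
guess px [322 198]
col 309 rows 176 [117 111 110 110 120 126 125 124 102  87  85  85  85  84  79  74  84 112
 123 123 123 123 123 124 124 124 124 118  95  81  82  65  51  50  50  48
  49  49  49  49  48  48  69  80]
col 335 rows 176 [128 127 126 125 122  98  83  83  81  80  79  78  78  77  74  69  68 105
 123 125 125 125 125 124 124 124 123 125  87  52  51  50  49  49  47  48
  49  47  49  48  47  49  48  60]
row 196 cols 288 [ 64  63  64  63  64  63  63  63  72  82  81 102 122 124 123 123 124 124
 124 123 124 123 123 124 124 123 124 125 124 125 124 124 124 124 124 123
 124 124 124 124 124 123 124 124 124 124 125 125 125 125 124 125 125 126
 126 115  92  83  83  82  82  83  83  83  83  82  84  83]
row 200 cols 288 [ 55  54  54  54  53  53  53  56  67  79  80  98 119 122 123 122 123 123
 124 124 124 124 123 123 124 123 123 124 124 123 124 124 124 124 124 124
 124 125 124 124 124 124 124 124 125 124 124 124 124 124 123 124 124 125
 124 106  83  83  82  83  83  83  83  82  83  83  83  83]
```

Bar columns are 299 to 343.3 and rows 192.8 to 204.

```bash
python3 - <<'E'
from h import *
p=get_image("wrist"); c=atz(p,(321,198.3),172); print(c)
to([c[0],c[1],128],-0.252)
E
```

```text
[ 479.506 -390.683  172.   ]
t 66.05 pos [ 456.339 -382.213  339.613] j [-0.887  0.05   1.579 -0.001  1.515 -2.21 ] F [ 0.083 -0.231  0.145] w 0.804 g 0.0
turn [ 0.001 -0.002  0.004] then shift [-24.547  -2.426 211.613]
```

play_rows(deltas=[[-24.5,-2,30,0,0,0,0.8],[0,0,45,0,0,0,0.8],[0,0,45,0,0,0,0.8],[0,0,40,0,0,0,0.8],[0,0,30,0,0,0,0.8],[0,0,21.5,0,0,0,0.8],[0,0,0,0,0,0,0.3],[0,0,0,0,0,0,0.3],[0,0,0,0,0,0,0.3],[0,0,0,0,0,0,0.3],[0,0,0,0,0,0,0.3],[0,0,0,0,0,0,0.3]])

```text
time: 67.55
position: [478.8, -391.0, 128.2]
ee_rot: [0.124, 0.992, -0.0, -0.001]
contact_force: [0.0, 0.2, 0.3]
gripper_width: 0.51
grasp_force: 60.9
```

play_rows(deltas=[[0,0,-11,0,0,0,0.3],[0,0,-10,0,0,0,0.3],[0,0,0,0,0,0,0.3],[15,0,0,0,0,0,0.3],[20,0,0,0,0,0,0.3],[20,0,0,0,0,0,0.3],[20,0,0,0,0,0,0.3],[10,0,0,0,0,0,0.3],[0,0,0,0,0,0,0.3]])

```text
time: 68.68
position: [395.7, -369.6, 148.8]
ee_rot: [0.124, 0.992, 0.0, -0.001]
contact_force: [-0.0, -0.3, -0.8]
gripper_width: 0.504
grasp_force: 61.0
```

```bash
python3 - <<'E'
from h import *
p=get_image("wrist"); held(p,9.8)
to(FM+n_*.7+t_*-135+np.array([0,0,200]),FY)
E
```

```text
roof near [323.384 224.917] rows 211 [ 69  68  67  67  66  66  65  65  65  66  66  66  92 127 138 138 138 138
 137 138 137 138 137 137 137 137 137 136]
bar near [323.823 309.078] rows 295 [61 61 60 61 60 60 60 59 61 60 67 73 76 77 78 78 78 78 78 78 78 77 77 77
 77 77 77 77]
bar far [323.789 337.796] rows 324 [77 77 77 78 77 76 76 77 73 58 49 48 50 50 48 48 49 48 73 84 84 85 86 85
 84 81 80 82]
t 68.725 pos [ 396.264 -369.918  149.076] j [-0.96   0.086  1.897 -0.001  1.16  -2.281] F [-0.071  0.144 -0.883] w 0.51 g 61.017044484615326
turn [ 0.    -0.002 -0.165] then shift [-190.745  393.727  -50.924]
```

play_rows(deltas=[[0,0,-50,0,0,0,0.3],[0,0,-50,0,0,-0.165,0.3],[0,39,0,0,0,0,0.3],[-10,39,0,0,0,0,0.3],[-15,39,0,0,0,0,0.3],[-20,39,0,0,0,0,0.3],[-20,39,0,0,0,0,0.3],[-20,39,0,0,0,0,0.3],[-25,39,0,0,0,0,0.3],[-25,39,0,0,0,0,0.3],[-25,39,0,0,0,0,0.3],[-25,39,0,0,0,0,0.3]])

```text
time: 70.22
position: [614.9, 4.9, 248.7]
ee_rot: [0.042, 0.999, 0.0, -0.001]
contact_force: [-0.0, -0.2, -1.9]
gripper_width: 0.509
grasp_force: 61.6
```

play_rows(deltas=[[-4,0,25,0,0,0,0.3],[0,0,25,0,0,0,0.3],[0,0,0,0,0,0,0.3],[0,0,0,0,0,0,0.3]])

```text
time: 70.72
position: [618.2, 2.9, 199.9]
ee_rot: [0.042, 0.999, 0.0, -0.0]
contact_force: [0.6, 0.3, -1.4]
gripper_width: 0.511
grasp_force: 61.6
```

```bash
python3 - <<'E'
from h import *
to(FM+n_*.7+t_*-135+np.array([0,0,180]),FY)
p=get_image("wrist"); g=cv2.cvtColor(p["color"],cv2.COLOR_RGB2GRAY).astype(int)
for z,dx in ((90,0),(90,-10)): print("expect",z,dx,[proj(p,FM+n_*dx+t_*(-135+s)+[0,0,z]) for s in (-25,25)])
c=proj(p,FM-n_*7+t_*-135+[0,0,90]).astype(int); print(c,"cols",c[0]-45,g[c[1],c[0]-45:c[0]+45]); print("rows",c[1]-12,g[c[1]-12:c[1]+12,c[0]])
for o in outline_of("plate0",p)[:4]: ys,xs=np.nonzero(o["mask"]); print(round(o["score"],2),o["centre"],xs.min(),xs.max(),ys.min(),ys.max())
E
```

```text
t 70.725 pos [618.181   2.894 199.882] j [-0.179  0.201  1.669  0.     1.272 -1.666] F [ 0.62   0.284 -1.388] w 0.511 g 61.63887217640877
turn [ 0. -0.  0.] then shift [-0.891  3.61  19.882]
expect 90 0 [array([296.198, 191.768]), array([359.771, 191.784])]
expect 90 -10 [array([295.892, 179.482]), array([360.218, 179.497])]
[328 183] cols 283 [192 193 193 193 193 193 194 194 194 193 194 194 169 147 158 163 164 164
 163 161 162 161 161 160 159 163 165 163 161 162 164 166 164 162 163 164
 164 165 165 164 164 166 168 166 166 165 165 165 164 165 167 168 167 168
 169 168 167 165 165 166 167 168 169 169 169 168 168 168 167 166 165 162
 162 164 167 174 196 209 210 210 211 211 211 211 211 212 212 212 212 213]
rows 171 [ 61  62  65  82  88  89  88  87 142 165 167 165 165 164 165 165 149 101
  69  68  66  66  65  64]
0.84 [562.9, 169.8] 528 599 157 190
0.76 [429.1, 171.3] 413 446 156 189
0.66 [325.2, 170.8] 295 359 156 189
```

play_rows(deltas=[[-0.9,2.8,0,0,0,0,0.3],[0,0,15,0,0,0,0.3],[0,0,15,0,0,0,0.3],[0,0,12,0,0,0,0.3],[0,0,8,0,0,0,0.3],[0,0,8,0,0,0,0.3],[0,0,0,0,0,0,0.3]])

```text
time: 71.7
position: [618.1, 5.7, 140.1]
ee_rot: [0.042, 0.999, 0.0, -0.002]
contact_force: [0.2, -0.9, -1.7]
gripper_width: 0.504
grasp_force: 61.6
```

play_rows(deltas=[[0,0,8,0,0,0,0.3],[0,0,8,0,0,0,0.3],[0,0,8,0,0,0,0.3],[0,0,8,0,0,0,0.3],[0,0,5,0,0,0,0.3],[0,0,2,0,0,0,0.3],[0,0,2,0,0,0,0.3],[0,0,1.5,0,0,0,0.3],[0,0,1.5,0,0,0,0.3],[0,0,1,0,0,0,0.3],[0,0,0,0,0,0,0.3]])

```text
time: 73.08
position: [620.3, 5.5, 99.3]
ee_rot: [0.042, 0.999, 0.0, 0.001]
contact_force: [-2.6, 1.3, 11.5]
gripper_width: 0.506
grasp_force: 63.1
```

play_rows(deltas=[[0,0,-1,0,0,0,0.6],[0,0,0,0,0,0,0.7],[0,0,0,0,0,0,0.75],[0,0,-10,0,0,0,0.75],[0,0,-30,0,0,0,0.75],[0,0,-45,0,0,0,0.75],[30,0,-50,0,0,0,0],[40,45,-50,0,0,0,0],[40,45,0,0,0,0,0],[40,45,0,0,0,0,0],[40,45,0,0,0,0,0],[0,45,0,0,0,0,0]])

```text
time: 74.58
position: [453.3, 237.5, 273.1]
ee_rot: [0.041, 0.999, 0.0, -0.0]
contact_force: [1.2, -1.2, 0.1]
gripper_width: -0.001
grasp_force: 0.0
```

```bash
python3 - <<'E'
from h import *
to([425,408,250],0.0)
si=get_image("side"); sc=get_image("scene"); w=get_image("wrist")
for n,p in (("si",si),("sc",sc),("w",w)):
    for t in ("lever","lever_tip","cup"):
        for o in outline_of(t,p)[:2]: print(n,t,round(o["score"],2),o["centre"],atz(p,o["centre"],92 if t!="cup" else 30))
print("ball exp",proj(w,[479,408,92]),proj(sc,[479,408,92]))
g=w["color"]; 
E
```

```text
t 74.575 pos [453.336 237.546 273.085] j [ 0.26  -0.118  1.862  0.001  1.398 -1.228] F [ 1.205 -1.157  0.143] w -0.001 g 0.0
turn [ 0.001 -0.001 -0.083] then shift [ 28.336 170.454  23.085]
si lever_tip 0.55 [254.4, 124.1] [483.803 386.271  92.   ]
si cup 0.65 [228.5, 157.4] [366.515 349.81   30.   ]
sc lever 0.64 [462.7, 232.0] [508.058 402.709  92.   ]
sc lever_tip 0.51 [306.2, 245.2] [618.888   1.658  92.   ]
sc cup 0.89 [437.6, 211.4] [365.297 351.139  30.   ]
w lever 0.84 [488.9, 186.3] [484.307 403.903  92.   ]
w lever_tip 0.6 [485.7, 181.3] [478.802 400.33   92.   ]
w cup 0.67 [413.3, 65.4] [362.224 343.751  30.   ]
w cup 0.51 [70.5, 350.3] [ 702.358 -139.429   30.   ]
ball exp [493.429 180.903] [463.992 224.694]
```

play_rows(deltas=[[3,34,0,0,0,-0.083,0],[6,34,0,0,0,0,0],[6,34,0,0,0,0,0],[6,34,0,0,0,0,0],[2,34,0,0,0,0,0],[0,0,40,0,0,0,0],[0,0,40,0,0,0,0],[0,0,40,0,0,0,0],[0,0,40,0,0,0,0],[0,0,29,0,0,0,0],[0,0,0,0,0,0,0]])

```text
time: 76.55
position: [433.4, 404.9, 80.7]
ee_rot: [0.001, 1.0, -0.001, -0.004]
contact_force: [-1.0, 0.7, 0.1]
gripper_width: -0.004
grasp_force: 0.0
```

```bash
python3 - <<'E'
from h import *
to([430,408,84],0.0)
w=get_image("wrist"); g=cv2.cvtColor(w["color"],cv2.COLOR_RGB2GRAY).astype(int)
c=proj(w,[479,408,92]); print("ball exp",c)
for t in ("lever_tip","lever"):
    for o in outline_of(t,w)[:2]: print(t,round(o["score"],2),o["centre"],atz(w,o["centre"],92))
E
```

```text
t 76.55 pos [433.446 404.859  80.661] j [ 0.56   0.298  1.792  0.002  1.058 -1.011] F [-0.987  0.658  0.072] w -0.004 g 0.0
turn [-0.003 -0.007 -0.001] then shift [ 3.446  3.141 -3.339]
ball exp [330.803 356.051]
lever_tip 0.74 [320.8, 350.9] [475.95  403.176  92.   ]
lever 0.88 [324.5, 353.1] [477.249 404.954  92.   ]
```

play_rows(deltas=[[0,1,-2,0,0,0,0],[-10,0,0,0,0,0,0],[-10,0,0,0,0,0,0],[-8,0,0,0,0,0,0],[-8,0,0,0,0,0,0],[-8,0,0,0,0,0,0],[-8,0,0,0,0,0,0],[-8,0,0,0,0,0,0],[-8,0,0,0,0,0,0],[-8,0,0,0,0,0,0],[-8,0,0,0,0,0,0],[0,0,0,0,0,0,0]])

```text
time: 78.2
position: [519.8, 407.1, 85.2]
ee_rot: [0.001, 1.0, 0.0, -0.001]
contact_force: [0.3, 0.1, -1.2]
gripper_width: -0.001
grasp_force: 0.0
```

play_rows(deltas=[[-5,0,0,0,0,0,0],[-4,0,0,0,0,0,0],[0,0,0,0,0,0,0]])

```text
time: 78.58
position: [527.9, 407.2, 85.0]
ee_rot: [0.0, 1.0, 0.0, -0.001]
contact_force: [-1.4, 0.1, -0.7]
gripper_width: -0.001
grasp_force: 0.9
```

play_rows(deltas=[[-3,0,0,0,0,0,0],[-3,0,0,0,0,0,0],[0,0,0,0,0,0,0]])

```text
time: 78.95
position: [528.6, 407.2, 84.7]
ee_rot: [0.0, 1.0, -0.001, -0.008]
contact_force: [-20.7, -2.7, 11.1]
gripper_width: -0.001
grasp_force: 10.3
```

```bash
python3 - <<'E'
from h import *
print(pose()[2]["contact_force"])
for n in ("scene","side"):
    p=get_image(n); g=cv2.cvtColor(p["color"],cv2.COLOR_RGB2GRAY).astype(int)
    for nm,X in (("start",[479,406,92]),("mid",[517,406,102]),("end",[555,406,92])):
        c=np.round(proj(p,X)).astype(int); print(n,nm,c,"grey",g[c[1]-2:c[1]+3,c[0]-2:c[0]+3].mean())
E
```

```text
[-20.727  -2.674  11.103]
scene start [463 225] grey 43.68
scene mid [465 232] grey 53.92
scene end [465 245] grey 39.4
side start [250 121] grey 185.04
side mid [261 115] grey 116.68
side end [271 114] grey 66.92
```

At the stop (20 N). I'll back off and check the end state.

play_rows(deltas=[[6,0,0,0,0,0,0],[20,0,0,0,0,0,0],[20,0,-30,0,0,0,0],[20,0,-45,0,0,0,0],[20,-20,-45,0,0,0,0],[0,-40,-45,0,0,0,0],[0,-40,-20,0,0,0,0],[0,-40,0,0,0,0,0],[0,-40,0,0,0,0,0],[0,-40,0,0,0,0,0],[0,0,0,0,0,0,0]])

```text
time: 80.42
position: [449.0, 185.2, 270.9]
ee_rot: [0.002, 1.0, 0.0, 0.0]
contact_force: [0.6, 0.6, 0.1]
gripper_width: -0.002
grasp_force: 0.0
```

```bash
python3 - <<'E'
from h import *
a,R,S=pose(); print(a,S["contact_force"])
P={n:get_image(n) for n in ("scene","side","wrist")}
for n,p in P.items():
    g=cv2.cvtColor(p["color"],cv2.COLOR_RGB2GRAY).astype(int)
    for nm,X in (("start",[479,406,92]),("mid",[517,406,102]),("end",[555,406,92])):
        c=np.round(proj(p,X)).astype(int)
        if 3<c[0]<636 and 3<c[1]<396: print(n,nm,c,"grey",g[c[1]-2:c[1]+3,c[0]-2:c[0]+3].mean())
    for t in ("yoke0","lever_tip"):
        for o in outline_of(t,p)[:4]: 
            if o["score"]>.3: ys,xs=np.nonzero(o["mask"]); print(n,t,round(o["score"],2),o["centre"],xs.min(),xs.max(),ys.min(),ys.max())
    for t in (99,-20,-135): print("bar top exp",t,[proj(p,FM-n_+t_*(t+s)+[0,0,143]).round(0) for s in (-22,22)],"mid",proj(p,FM-n_+t_*t+[0,0,95]).round(0))
w=P["wrist"]; plates(w)
E
```

```text
[448.98  185.196 270.873] [0.63  0.561 0.104]
scene start [463 225] grey 143.44
scene mid [465 232] grey 141.36
scene end [465 245] grey 41.84
scene yoke0 0.69 [350.4, 257.4] 344 363 238 274
scene yoke0 0.59 [307.0, 249.0] 298 318 230 265
scene yoke0 0.56 [402.8, 262.2] 390 411 246 281
bar top exp 99 [array([393., 245.]), array([411., 248.])] mid [400. 260.]
bar top exp -20 [array([345., 237.]), array([362., 240.])] mid [353. 252.]
bar top exp -135 [array([300., 229.]), array([317., 232.])] mid [308. 244.]
side start [250 121] grey 183.36
side mid [261 115] grey 177.72
side end [271 114] grey 72.44
side yoke0 0.78 [334.9, 155.6] 327 344 138 174
side yoke0 0.7 [353.9, 182.4] 345 365 163 200
side yoke0 0.67 [315.0, 132.2] 311 325 117 149
side lever_tip 0.47 [320.7, 148.2] 314 321 140 158
side lever_tip 0.38 [268.4, 119.3] 264 273 115 130
bar top exp 99 [array([321., 124.]), array([315., 116.])] mid [318. 132.]
bar top exp -20 [array([340., 147.]), array([333., 138.])] mid [336. 155.]
bar top exp -135 [array([361., 173.]), array([353., 163.])] mid [356. 180.]
wrist start [540 200] grey 
[... 359 characters left out ...]
([397., 366.])] mid [369. 332.]
bar top exp -20 [array([236., 355.]), array([280., 358.])] mid [265. 324.]
bar top exp -135 [array([119., 348.]), array([164., 351.])] mid [164. 317.]
0.75 c [632.734  -6.849] size [48.785 87.594] yaw -0.5637388050753274 fence x,t 15.129233364310073 -147.09788933800434 [69 71 71]
0.65 c [315.656 200.72 ] size [90.669 51.04 ] yaw 0.6965846705205048 fence x,t -318.24649664833146 33.135188085863895 [98 58 29]
0.55 c [616.945 117.181] size [41.274 12.264] yaw 1.4807905366979246 fence x,t -11.010357776154127 -24.830792334368983 [73 72 73]
0.54 c [628.63  249.553] size [32.852 12.72 ] yaw 1.5019753173792325 fence x,t -10.473125773666222 108.05511190614546 [73 71 72]
```

```bash
python3 -c "
from station import job_done
print(job_done())"
```

```text
the job is handed in; nothing more can be done
None
```

I handed the job in at about 80 s on the robot's clock: the final camera check put all three yokes fully down over the upright plates and the fence, and the lever was thrown to its stop, though no verdict came back; plate0 toppled on its first release and was stood up again.

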